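# Load the thread winder and start a 500 m run

### The job

Slide every empty spool on the counter onto the winder's spindle in order of size, the biggest first and innermost, then fit the end cap after them and push the row together, so that it stands close up between the drive plate and the cap without gaps. Then, on the control box, turn the spring-return drive switch clockwise to its stop and let it spring back, and press CLEAR, MEDIUM thread, 500 M and START one after the other in that order, each fully down and released. Press no other key, never START before the end cap is on, and leave the cone of thread, the mug and the jar where they are.

Things in the scene. Friction and masses are not known exactly. Their poses are not given: they have to be found in the camera images.
- spool_62: empty white thread spool, the biggest size (may be absent), 46 mm long: octagonal end flanges 62 mm across flats, 5 mm thick; between them a 36 mm long octagonal barrel 44 mm across flats, to grip; through bore 20 mm. Origin: its centre, 31 mm up as it lies on a flat; own y axis = bore, level at the start and within 45 deg of the spindle's direction; ends alike
- spool_56: empty white thread spool, the second biggest size (may be absent), 46 mm long: octagonal end flanges 56 mm across flats, 5 mm thick; between them a 36 mm long octagonal barrel 40 mm across flats, to grip; through bore 20 mm. Origin: its centre, 28 mm up as it lies on a flat; own y axis = bore, level at the start and within 45 deg of the spindle's direction; ends alike
- spool_50: empty white thread spool, the middle size (may be absent), 46 mm long: octagonal end flanges 50 mm across flats, 5 mm thick; between them a 36 mm long octagonal barrel 36 mm across flats, to grip; through bore 20 mm. Origin: its centre, 25 mm up as it lies on a flat; own y axis = bore, level at the start and within 45 deg of the spindle's direction; ends alike
- spool_44: empty white thread spool, the second smallest size (may be absent), 46 mm long: octagonal end flanges 44 mm across flats, 5 mm thick; between them a 36 mm long octagonal barrel 32 mm across flats, to grip; through bore 20 mm. Origin: its centre, 22 mm up as it lies on a flat; own y axis = bore, level at the start and within 45 deg of the spindle's direction; ends alike
- spool_38: empty white thread spool, the smallest size (may be absent), 46 mm long: octagonal end flanges 38 mm across flats, 5 mm thick; between them a 36 mm long octagonal barrel 28 mm across flats, to grip; through bore 20 mm. Origin: its centre, 19 mm up as it lies on a flat; own y axis = bore, level at the start and within 45 deg of the spindle's direction; ends alike
- end_cap: end cap of the spindle: plain black octagonal collar, no flanges, 34 mm across flats, 26 mm long, 18 mm through bore. Lies among the spools. Origin: its centre, 17 mm up as it lies on a flat; own y axis = bore, within 45 deg of the spindle's direction at the start; ends alike. Slides freely on the spindle
- winder: fixed winder: white headstock 114 mm high; bare level spindle, 12 mm thick, 232 mm long, 85 mm above the counter, along own -y from the drive plate (46 mm disc) that the first spool is pushed against. Origin: on the counter 85 mm below the axis at the plate's face; headstock beyond own y = 20 mm; a thin bar 50 mm high lies parallel to the spindle 85 mm away on its +x side
- spindle_tip (a point): round free end of the spindle, on its axis, 232 mm from the drive plate; axes as the winder's
- control_box: fixed grey control box 164 (x) x 220 (y) x 55 mm high, drive switch at the robot's left, nine push keys at its right. Origin: centre of its underside; own +x to the display, away from the robot, own +y to the robot's left. Key centres at own x = 27 (row by the display), -13 (middle), -53 mm (row nearest the robot); y = 14, -30, -74 mm (robot's left to right); key tops 77 mm up
- drive_switch_grip (a point): on the drive switch's axis at the middle of its bar grip, 85 mm above the counter, 72 mm to the left of the control box's origin; own x along the bar
- drive_switch (a joint): black spring-return selector switch, a bar grip 42 x 14 mm, 28 mm tall (top 95 mm above the counter, free sides) on a disc. 0 rad at rest, bar along the box's own x; turns clockwise from above to its stop at 0.9 rad; spring 0.024 N m at rest, 0.1 N m at the stop; flies back when released. It counts as turned above 0.8 rad
- key_clear (a joint): push key CLEAR: row nearest the robot, at the robot's left; the smallest key, 14 mm across. 0 m up, 0.006 m fully down; spring return, 1.5 N to start, 5 N fully down. It registers at 0.0045 m.
- key_medium (a joint): push key MEDIUM thread: row next to the display, in the middle; 20 mm across. 0 m up, 0.006 m fully down; spring return, 1.5 N to start, 5 N fully down. It registers at 0.0045 m.
- key_500 (a joint): push key 500 M length: middle row, at the robot's right; 20 mm across. 0 m up, 0.006 m fully down; spring return, 1.5 N to start, 5 N fully down. It registers at 0.0045 m.
- key_start (a joint): push key START: row nearest the robot, in the middle; the biggest key, 28 mm across. 0 m up, 0.006 m fully down; spring return, 1.5 N to start, 5 N fully down. It registers at 0.0045 m.
- key_fine (a joint): push key FINE thread: row next to the display, at the robot's left; 20 mm across. 0 m up, 0.006 m fully down; spring return, 1.5 N to start, 5 N fully down. It registers at 0.0045 m.
- key_heavy (a joint): push key HEAVY thread: row next to the display, at the robot's right; 20 mm across. 0 m up, 0.006 m fully down; spring return, 1.5 N to start, 5 N fully down. It registers at 0.0045 m.
- key_100 (a joint): push key 100 M length: middle row, at the robot's left; 20 mm across. 0 m up, 0.006 m fully down; spring return, 1.5 N to start, 5 N fully down. It registers at 0.0045 m.
- key_200 (a joint): push key 200 M length: middle row, in the middle; 20 mm across. 0 m up, 0.006 m fully down; spring return, 1.5 N to start, 5 N fully down. It registers at 0.0045 m.
- key_stop (a joint): push key STOP: row nearest the robot, at the robot's right; red, 20 mm across. 0 m up, 0.006 m fully down; spring return, 1.5 N to start, 5 N fully down. It registers at 0.0045 m.
- parts_tray: fixed tray that the spools and the cap start in: a rim 8 mm high and 10 mm wide round a thin green mat, 250 (x) x 420 mm (y) inside; they stand at counter height. It keeps them from rolling off; near it keep the fingertips 10 mm above the counter. Origin: its centre
- thread_cone: bystander: cone of white thread, 145 mm tall, 96 mm across, beside the control box; origin at the centre of its foot
- mug: bystander: white mug, 80 mm across, 95 mm tall; origin at the centre of its foot
- button_jar: bystander: glass jar with a steel lid, 68 mm across, 85 mm tall; origin at the centre of its foot

How it is judged:
By the outcome, as a careful person would: the job done as asked, in the order asked, and still so for the second after the job is handed in, with the robot touching nothing.
Of spool_62, spool_56, spool_50, spool_44, spool_38 only 3 to 4 are there at a start; the rules pass over those that are not, and their reading is None.
At some moment in a run one of spool_62, spool_56, spool_50, spool_44, spool_38, end_cap may be knocked a few centimetres aside while the robot is not near it.
Once in a run the grip may slacken for a moment while it holds something.
It also fails if it takes over 200 s, if anything falls off the work surface, if the arm or the gripper's body presses on something with over 40 N, if the wrist force passes 120 N, or if a joint passes its speed limit or range.

### The arm

A 6-joint arm with a two-finger parallel gripper is mounted at the origin on the work surface. World frame = base frame: x ahead of the robot, y to its left, z up, the work surface at z = 0. Lengths are in m, angles in degrees, forces in N, time in s.
With the tool pointing down it reaches from about 0.325 to 1 m from the base axis. Payload 5.1 kg.
Tool frame: the origin (TCP) lies at the very end of the fingers, on their centre line; the grasp point (between the pads) lies 19 mm behind it; z points along the fingers, y is the line along which they close (so a half turn about z gives the same grasp; the last joint's range is limited). The gripper opens to 85 mm and grips with 20 to 120 N. Pads are 22 mm wide; open, the fingers measure 114 mm over their backs; the gripper's body (76 mm by 85 mm) begins 54 mm behind the grasp point. The pads swing forward as they close: fully open they stand 13 mm farther back than shut.
Start: joints at [-77.384, 7.093, 94.555, -0, 78.352, -4.733], TCP at [0.194, -0.62, 0.206] pointing down, gripper open.
Joint ranges: [-149.61, 149.61], [-58.7, 133.49], [1.44, 155.28], [-77.14, 257.14], [18.33, 153.61], [-166.67, 166.67]. Speed limits (degrees/s): [147.25, 147.25, 180, 180, 180, 180].

### API

Orientations are given as a 3x3 rotation matrix whose columns are the frame's x, y, z axes.
In Python, from cell import env gives the robot as it stands. The module is installed in compiled form; this text tells all that it offers.
- The arm moves only by the tool drive_tool, never from a script. Its argument "commands" is a list that holds one entry, the list of rows, each a list of 5 numbers: the gripper's target within -1 to 1 (fully open at 1, half-way at 0, shut at -1), then the shift along the tool's x, y, z in m, then the turn about the tool's z in rad. A call has 1 to 20 rows; each row shifts and turns the commanded pose from where the row before left it, along the tool's axes as they then stand; what a row does not reach is not made up. A row lasts 1/12 s, in which the tool goes at most 41.7 mm and 7.16 degrees, less where a joint would pass 70% of its speed; a pose out of reach is approached as far as the arm can. A call is refused whole if a number of a shift passes 0.0417 or a number of a turn 0.125, either way. A call with a gripper value outside its range is refused whole. The fingers move at their own pace and stop on an object; "force" is the grip in N (left out, the last holds). Time passes only in rows, so rows that do not move let the fingers close. It gives the time, the measured TCP pose, the force, the opening and the grip force at its end, in the units of the state.
- env.state(): the state, without advancing time (a new reading comes with each control period).
- env.capture(name): name is "side" or "top"; returns a dict with "color" (480x640x3 uint8, blue, green, red), "fx", "fy", "cx", "cy" (pixels), "R" (3x3) and "t" (3): a world point X has camera coordinates R X + t. Camera axes: x right, y down, z forward; pixel columns grow to the right and rows downward; lengths in m; the calibration is good to about 2 mm. A picture is of the moment at which its call begins. There is no depth.
- env.job_done(): hands the job in; it is judged then, once.
The state is a dict: "t": time; "qpos": joint angles; "qd": joint speeds; "effort": joint torques, N m; "tcp_pos": TCP position; "ee_rot": TCP orientation; "wrist_force": force on the tool from outside, world axes, zero at the start; "moment": the same for the moment, N m; "grip_width": opening from 0.0 (shut) to 1.0 (fully open); "grasp_force": force on a finger pad.
Only numpy, scipy, OpenCV 4.12 (cv2) and the standard library are available. Lean on these libraries where they do the work, as an engineer would, in place of code of your own. Each camera call takes 0.05 s, during which the arm holds its last target. There are 200 camera calls.

## Working session

There is one attempt and no reset: what is moved stays moved. The work goes in short steps, Python scripts to look and compute and a tool call to move; the robot and the scene stay as the last step left them, time stands still between calls to the robot, and variables do not carry over. Pictures are saved under pics/ and viewed, at most 16 in all, crops included, and the job is handed in when it is done.

Besides the shell and the picture viewer there is one more tool, called after ">>>" as name(argument=value, ...) on one line, values as JSON. drive_tool: Moves the arm, as the interface text tells. Its arguments: {"type":"object","properties":{"commands":{"type":"array"},"force":{"type":"number"}},"required":["commands"]}

```bash
mkdir -p pics; cat > h.py <<'E'
from cell import env
import numpy as np, cv2
def snap(n,name):
    c=env.capture(n); cv2.imwrite(f'pics/{name}.png',c['color']); np.savez(f'{name}.npz',**c); return c
def ray(c,u,v,z):
    R=np.array(c['R']);t=np.array(c['t']);o=-R.T@t
    d=R.T@np.array([(u-c['cx'])/c['fx'],(v-c['cy'])/c['fy'],1]); return o+d*(z-o[2])/d[2]
def proj(c,X):
    p=np.array(c['R'])@np.array(X)+np.array(c['t']); return np.array([c['fx']*p[0]/p[2]+c['cx'],c['fy']*p[1]/p[2]+c['cy']])
E
python3 - <<'E'
from h import *
for n in('top','side'):
    c=snap(n,n+'0'); R=np.array(c['R']);print(n,c['fx'],c['cx'],c['cy'],-R.T@c['t'],R.round(3).tolist())
s=env.state();print({k:np.round(s[k],3).tolist() for k in s})
E
```

```text
top 445.9001243179357 325.4533159515445 241.97798675431736 [0.29523685 0.00985385 1.19164673] [[-0.023, -1.0, 0.004], [-0.98, 0.021, -0.196], [0.196, -0.009, -0.981]]
side 552.4775844499216 329.04551310477126 238.36841865620264 [ 0.10251197 -0.88896501  1.23698237] [[0.915, -0.404, 0.013], [-0.295, -0.689, -0.662], [0.276, 0.602, -0.749]]
{'t': 0.1, 'qpos': [-77.385, 7.13, 94.625, 0.0, 78.351, -4.732], 'qd': [-0.012, -0.145, -0.115, 0.072, 0.02, -0.028], 'effort': [0.001, -42.493, -36.665, -0.0, 0.004, -0.0], 'tcp_pos': [0.194, -0.62, 0.205], 'ee_rot': [[0.955, 0.298, -0.0], [0.298, -0.955, 0.002], [0.0, -0.002, -1.0]], 'wrist_force': [-0.054, 0.832, -0.111], 'moment': [0.005, 0.005, 0.067], 'grasp_force': 0.0, 'grip_width': 1.001}
```

View pics/top0.png

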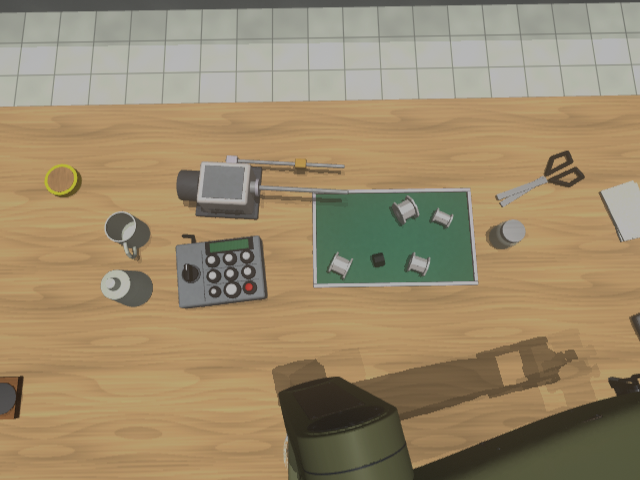

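View pics/side0.png

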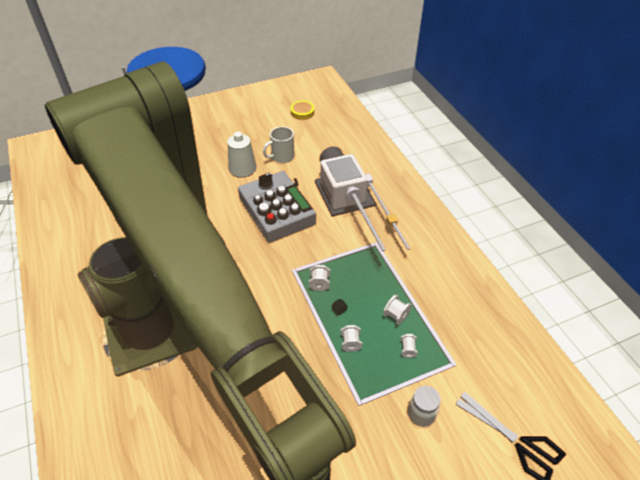

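The top view shows four spools at about (340,265), (405,210), (443,217) and (419,264), the cap at (378,260), the spindle from (258,188) to (347,192), and the box at (220,271). I'll enlarge these.

```bash
python3 - <<'E'
import cv2
t=cv2.imread('pics/top0.png');s=cv2.imread('pics/side0.png')
cv2.imwrite('pics/a.png',cv2.resize(t[180:300,320:480],None,fx=5,fy=5,interpolation=cv2.INTER_CUBIC))
cv2.imwrite('pics/b.png',cv2.resize(t[150:310,165:365],None,fx=3.75,fy=3.75,interpolation=cv2.INTER_CUBIC)[:, :800])
cv2.imwrite('pics/c.png',cv2.resize(s[150:370,230:450],None,fx=2.7,fy=2.7,interpolation=cv2.INTER_CUBIC))
E
```

```text
(no output)
```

View pics/a.png

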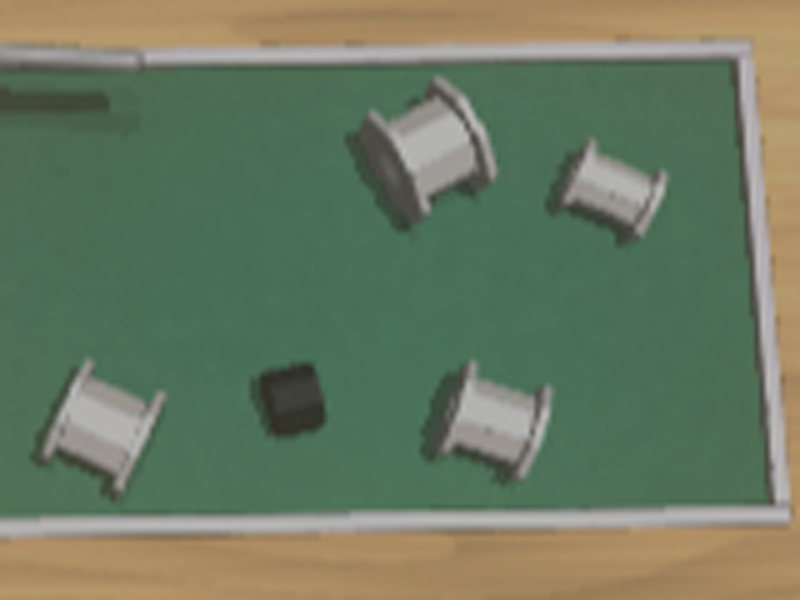

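View pics/b.png

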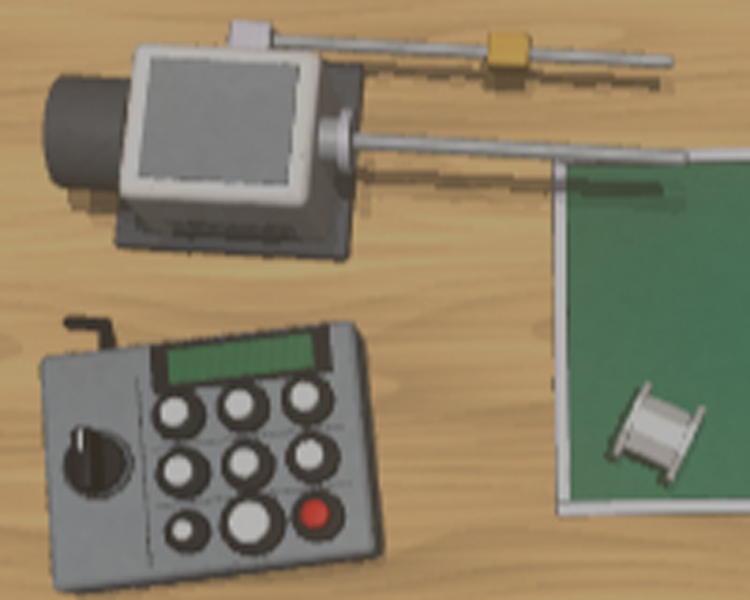

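Crop a (5x from 320,180): the biggest spool is at (430,150), the smallest at (613,187), the two mid ones at (100,427) and (495,420), and the cap at (292,398). Crop b (3.75x from 165,150): spindle tip at (688,157), plate at (345,140); CLEAR at (183,530), START (249,524), MEDIUM (239,405), 500 M (310,455), switch (96,460).

View pics/c.png

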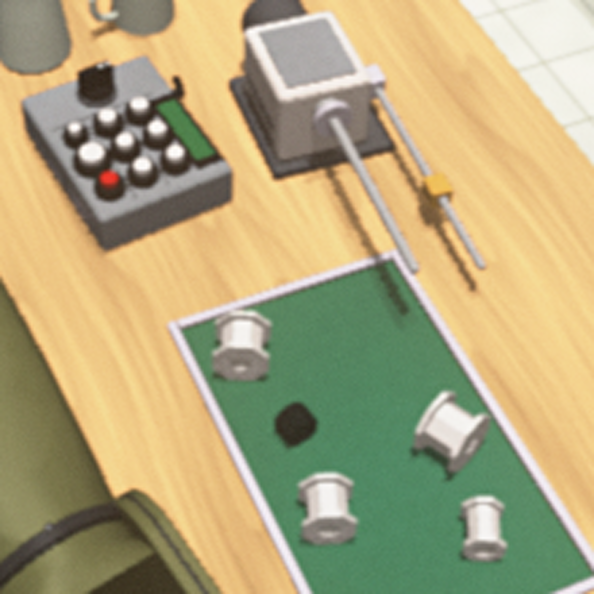

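```bash
cat > fit.py <<'E'
from h import *
from scipy.optimize import minimize
def prism(c,p,yaw,h,af,y0,y1):
    a=np.radians(22.5+45*np.arange(8)); r=af/2/np.cos(np.pi/8)
    P=[]
    for y in(y0,y1):
        for k in a:
            P.append([p[0]+r*np.cos(k)*np.cos(yaw)-y*np.sin(yaw),p[1]+r*np.cos(k)*np.sin(yaw)+y*np.cos(yaw),h+r*np.sin(k)])
    return cv2.convexHull(np.array([proj(c,q) for q in P],np.float32))[:,0]
def sil(c,x,size,box):
    u0,v0,u1,v1=box;S=8;im=np.zeros(((v1-v0)*S,(u1-u0)*S),np.uint8);h=size/2000;af=size/1000
    parts=[(af,-.013,.013)] if size==34 else [(af,-.023,-.018),(af,.018,.023),({62:44,56:40,50:36,44:32,38:28}[size]/1000,-.018,.018)]
    for q in parts:
        P=(prism(c,x[:2],x[2],h,*q)+.5-[u0,v0])*S-.5
        cv2.fillPoly(im,[np.round(P*16).astype(np.int32)],255,shift=4)
    return cv2.resize(im,(u1-u0,v1-v0),interpolation=cv2.INTER_AREA)/255.
def soft(c,box):
    u0,v0,u1,v1=box;I=c['color'][v0:v1,u0:u1].astype(float);g=I[...,1];r=(g-I[...,2])/(g+1)
    bg=np.median(r); return np.clip(1-r/bg,0,1)
def fit(cs,guess,size,pad=.06):
    boxes=[]
    for c in cs:
        u,v=proj(c,[guess[0],guess[1],size/2000]);n=int(21 if c is cs[0] else 24)
        boxes.append((int(u)-n,int(v)-n,int(u)+n,int(v)+n))
    M=[soft(c,b) for c,b in zip(cs,boxes)]
    f=lambda x:sum(np.sum((sil(c,x,size,b)-m)**2) for c,b,m in zip(cs,boxes,M))
    best=None
    for yw in(-.6,-.2,.2,.6):
        s=np.array([guess[0],guess[1],yw]);o=minimize(f,s,method='Nelder-Mead',options=dict(initial_simplex=[s,s+[.01,0,0],s+[0,.01,0],s+[0,0,.3]],xatol=1e-4,fatol=1e-2))
        if best is None or o.fun<best.fun:best=o
    return best
E
python3 - <<'E'
from fit import *
T=dict(np.load('top0.npz'));S=dict(np.load('side0.npz'))
px=lambda U,V,f,o:((U+.5)/f-.5+o[0],(V+.5)/f-.5+o[1])
A=lambda U,V,z:ray(T,*px(U,V,5,(320,180)),z)
for n,U,V in(('big',430,150),('small',613,187),('L',100,427),('R',495,420)):
    g=A(U,V,.025);r=[]
    for s in(62,56,50,44,38):
        o=fit([T,S],g,s);r.append((round(o.fun,1),s,o.x.round(4).tolist()))
    r.sort();print(n,r[:2])
o=fit([T,S],A(292,398,.017),34);print('cap',o.fun,o.x)
B=lambda U,V,z:ray(T,*px(U,V,3.75,(165,150)),z)[:2].round(4)
for n,U,V,z in(('tip',688,157,.085),('plateface',354,141,.085),('clear',183,530,.077),('start',249,524,.077),('medium',239,405,.077),('500',310,455,.077),('fine',175,412,.077),('heavy',306,398,.077),('100',180,470,.077),('200',245,463,.077),('stop',314,514,.077),('switch',94,458,.095),('trayL',562,507,.008),('trayL2',559,158,.008)):print(n,B(U,V,z))
E
```

```text
big [(np.float64(611.5), 62, [0.6109, -0.2169, 0.453]), (np.float64(665.7), 56, [0.6113, -0.2171, 0.4417])]
small [(np.float64(124.3), 38, [0.5903, -0.3183, -0.452]), (np.float64(152.2), 44, [0.5889, -0.318, -0.4745])]
L [(np.float64(1279.6), 56, [0.4595, -0.0323, 1.1211]), (np.float64(1280.0), 62, [0.4918, -0.046, -0.2597])]
R [(np.float64(321.5), 50, [0.4641, -0.2442, -0.3521]), (np.float64(353.2), 56, [0.4636, -0.2442, -0.3769])]
cap 318.7511324222913 [ 0.47866321 -0.14017757  0.22784247]
tip [ 0.6487 -0.0618]
plateface [0.6651 0.1688]
clear [0.3999 0.2817]
start [0.4029 0.238 ]
medium [0.4832 0.2463]
500 [0.4482 0.198 ]
fine [0.4794 0.2892]
heavy [0.487  0.2012]
100 [0.44   0.2848]
200 [0.4437 0.2415]
stop [0.4085 0.1949]
switch [0.4469 0.3372]
trayL [0.4166 0.0309]
trayL2 [0.6745 0.0285]
```

```bash
python3 - <<'E'
s=open('fit.py').read()
s=s.replace("bg=np.median(r); return np.clip(1-r/bg,0,1)","""bg=np.median(r[r>.12]); m=np.clip(1-r/bg,0,1)
    n,l,st,ce=cv2.connectedComponentsWithStats((m>.45).astype(np.uint8))
    d=np.hypot(*(ce-np.array(m.shape[::-1])/2).T)+1e3*(st[:,4]<40);d[0]=1e9;k=np.argmin(d)
    return m*cv2.dilate((l==k).astype(np.uint8),np.ones((3,3)))""")
open('fit.py','w').write(s)
E
cat > meas.py <<'E'
from fit import *
from scipy.spatial.transform import Rotation as Ro
T=dict(np.load('top0.npz'));S=dict(np.load('side0.npz'))
px=lambda U,V,f,o:((U+.5)/f-.5+o[0],(V+.5)/f-.5+o[1])
A=lambda U,V,z:ray(T,*px(U,V,5,(320,180)),z)
for n,U,V in(('big',430,150),('small',613,187),('L',100,427),('R',495,420)):
    g=A(U,V,.025)
    for cs in([T,S],[T],[S]):
        r=[]
        for s in(62,56,50,44,38):
            # box centring needs first cam; side-only uses n=21
            o=fit(cs,g,s);r.append((round(o.fun,1),s,o.x.round(4).tolist()))
        r.sort();print(n,r[:2])
for cs in([T,S],[T],[S]):
    o=fit(cs,A(292,398,.017),34);print('cap',o.fun,o.x.round(4))
K={(27,14):(.4794,.2892),(27,-30):(.4832,.2463),(27,-74):(.487,.2012),(-13,14):(.44,.2848),(-13,-30):(.4437,.2415),(-13,-74):(.4482,.198),(-53,14):(.3999,.2817),(-53,-30):(.4029,.238),(-53,-74):(.4085,.1949)}
P=np.array(list(K))/1000;Q=np.array(list(K.values()));p=P-P.mean(0);q=Q-Q.mean(0)
H=p.T@q;th=np.arctan2(H[0,1]-H[1,0],H[0,0]+H[1,1]);R=np.array([[np.cos(th),-np.sin(th)],[np.sin(th),np.cos(th)]])
t=Q.mean(0)-R@P.mean(0);print('box',t,np.degrees(th),'res',np.abs(Q-P@R.T-t).max(),'switch',R@[0,.072]+t)
C=lambda U,V,z:ray(S,*px(U,V,2.7,(230,150)),z)[:2].round(4)
print('side: tip',C(413,267,.085),'plate',C(335,118,.085),'keys start',C(92,152,.077),'clear',C(76,129,.077),'med',C(157,127,.077),'500',C(142,166,.077),'switch',C(97,69,.095))
E
python3 meas.py
```

```text
big [(np.float64(411.2), 62, [0.6108, -0.217, 0.4402]), (np.float64(466.9), 56, [0.6116, -0.2168, 0.4417])]
big [(np.float64(9.2), 62, [0.6112, -0.2169, 0.4569]), (np.float64(42.3), 56, [0.6124, -0.2173, 0.4871])]
big [(np.float64(247.9), 62, [0.6101, -0.2176, 0.4418]), (np.float64(268.1), 56, [0.6119, -0.2153, 0.3918])]
small [(np.float64(17.9), 38, [0.5903, -0.3183, -0.4516]), (np.float64(43.5), 44, [0.5892, -0.3181, -0.476])]
small [(np.float64(7.0), 38, [0.59, -0.318, -0.4541]), (np.float64(9.7), 44, [0.5889, -0.3165, -0.4713])]
small [(np.float64(10.3), 38, [0.5904, -0.3188, -0.4524]), (np.float64(18.5), 44, [0.5891, -0.32, -0.4527])]
L [(np.float64(931.6), 62, [0.4643, -0.0374, -0.4724]), (np.float64(952.2), 56, [0.465, -0.0376, -0.4619])]
L [(np.float64(10.5), 62, [0.464, -0.0369, -0.4728]), (np.float64(17.1), 56, [0.4646, -0.0373, -0.4621])]
L [(np.float64(577.8), 62, [0.4709, -0.0095, -0.0753]), (np.float64(605.4), 56, [0.4652, -0.038, -0.4684])]
R [(np.float64(19.4), 50, [0.4638, -0.2444, -0.3602]), (np.float64(56.1), 56, [0.4634, -0.2443, -0.3643])]
R [(np.float64(6.6), 50, [0.4638, -0.2438, -0.3601]), (np.float64(12.8), 56, [0.4629, -0.2426, -0.3894])]
R [(np.float64(10.7), 50, [0.4638, -0.2449, -0.352]), (np.float64(20.9), 56, [0.4632, -0.2465, -0.3596])]
cap 13.284862501140815 [ 0.4787 -0.1402  0.2285]
cap 3.740359559726925 [ 0.479  -0.1393  0.2138]
cap 6.109447239000046 [ 0.4784 -0.1419  0.261 ]
box [0.45380961 0.27280855] 5.314997681104827 res 0.0009164250345375935 switch [0.44714017 0.34449899]
side: tip [ 0.6473 -0.0563] plate [0.6681 0.1712] keys start [0.4046 0.2343] clear [0.4003 0.2751] med [0.4839 0.243 ] 500 [0.4473 0.193 ] switch [0.4491 0.3398]
```

```bash
python3 - <<'E'
s=open('fit.py').read()
s=s.replace("({62:44,56:40,50:36,44:32,38:28}[size]/1000,","(((size-38)*2/3+28)/1000,")
s+='''
def fit4(cs,x0,size):
    """x,y,yaw,size, counting only pixels near the first silhouette"""
    bs=[];W=[]
    for c in cs:
        u,v=proj(c,[x0[0],x0[1],size/2000]);b=(int(u)-26,int(v)-26,int(u)+26,int(v)+26);bs.append(b)
        W.append(cv2.dilate((sil(c,x0,size,b)>.1).astype(np.uint8),np.ones((7,7))))
    M=[soft(c,b) for c,b in zip(cs,bs)]
    f=lambda x:sum(np.sum(w*(sil(c,x,x[3]*100,b)-m)**2) for c,b,m,w in zip(cs,bs,M,W))
    s=np.array([*x0,size/100]);o=minimize(f,s,method='Nelder-Mead',options=dict(initial_simplex=[s]+[s+d for d in np.diag([.006,.006,.15,.06])],xatol=1e-4,fatol=1e-2,maxiter=600));return o
'''
open('fit.py','w').write(s)
E
python3 - <<'E'
from fit import *
T=dict(np.load('top0.npz'));S=dict(np.load('side0.npz'))
for n,x,s in(('big',(.611,-.217,.45),60),('L',(.464,-.037,-.47),58),('R',(.464,-.244,-.36),50),('small',(.59,-.318,-.45),40)):
    for cs in([T,S],[T],[S]):
        o=fit4(cs,x,s);print(n,len(cs),round(o.fun,1),o.x.round(4))
E
```

```text
big 2 49.3 [ 0.6106 -0.2171  0.4528  0.6365]
big 1 9.2 [ 0.6111 -0.2166  0.4622  0.6303]
big 1 31.0 [ 0.6093 -0.2187  0.4621  0.6605]
L 2 108.9 [ 0.4645 -0.0373 -0.4668  0.6052]
L 1 9.6 [ 0.4639 -0.037  -0.4776  0.6077]
L 1 97.2 [ 0.4644 -0.0384 -0.4641  0.6115]
R 2 16.4 [ 0.4639 -0.2443 -0.361   0.5135]
R 1 5.2 [ 0.4636 -0.2435 -0.3625  0.5142]
R 1 5.9 [ 0.4637 -0.2455 -0.338   0.519 ]
small 2 13.5 [ 0.5901 -0.3182 -0.4468  0.3955]
small 1 4.8 [ 0.5896 -0.3172 -0.4702  0.4037]
small 1 4.5 [ 0.5898 -0.3193 -0.4511  0.4018]
```

>>> drive_tool(commands=[[[1,0.0345,-0.0174,0,0],[1,0.0345,-0.0174,0,0],[1,0.0345,-0.0174,0,0],[1,0.0345,-0.0174,0,0],[1,0.0345,-0.0174,0,0],[1,0.0345,-0.0174,0,0],[1,0.0345,-0.0174,0,0],[1,0.0345,-0.0174,0,0],[1,0.0345,-0.0174,0,0],[1,0.0345,-0.0174,0,0],[1,0.0345,-0.0174,0,0],[1,0.0345,-0.0174,0,0],[1,0.0345,-0.0174,0,0],[1,0.0345,-0.0174,0,0],[1,0.0345,-0.0174,0,0],[1,0,0,0,-0.123],[1,0,0,0,-0.123],[1,0,0,0,-0.123],[1,0,0,0,-0.123],[1,0,0,0,-0.123]]])

```text
t: 1.77
tcp_pos: [0.6097, -0.2166, 0.2049]
ee_rot: [[0.602, 0.798, -0.001], [0.798, -0.602, 0.001], [-0.0, -0.001, -1.0]]
wrist_force: [0.4, -0.3, 0.0]
grip_width: 0.998
grasp_force: 0.0
```

```bash
cat > go.py <<'E'
import sys; from h import *
x,y,z,a=map(float,sys.argv[1:5])   # target TCP m, tool-x heading deg
s=env.state();R=np.array(s['ee_rot']);p=np.array(s['tcp_pos'])
h=np.degrees(np.arctan2(R[1,0],R[0,0]));d=np.array([x,y,z])-p
print('t',round(s['t'],1),'tcp',p.round(4),'head',h.round(2),'F',np.round(s['wrist_force'],1),'w',round(s['grip_width'],3),'g',round(s['grasp_force'],1))
f=lambda r,v:np.round(np.array([v[0]*np.cos(r)+v[1]*np.sin(r),v[0]*np.sin(r)-v[1]*np.cos(r),-v[2]]),4)
print('shift at present heading',f(np.radians(h),d),'after turning',f(np.radians(a),d),'turn',round(np.radians(h-a),3))
E
cat >/dev/null; python3 go.py 0.6106 -0.2171 0.01 116
```

```text
t 1.8 tcp [ 0.6097 -0.2166  0.2049] head 52.96 F [ 0.4 -0.3  0. ] w 0.998 g 0.0
shift at present heading [1.000e-04 1.000e-03 1.949e-01] after turning [-0.0009  0.0006  0.1949] turn -1.1
```

>>> drive_tool(commands=[[[1,-0.0009,0.0006,0.01,-0.122],[1,0,0,0.01,-0.122],[1,0,0,0.01,-0.122],[1,0,0,0.01,-0.122],[1,0,0,0.01,-0.122],[1,0,0,0.01,-0.122],[1,0,0,0.01,-0.122],[1,0,0,0.01,-0.122],[1,0,0,0.01,-0.124],[1,0,0,0.02,0],[1,0,0,0.02,0],[1,0,0,0.02,0],[1,0,0,0.02,0],[1,0,0,0.015,0],[1,0,0,0.01,0],[1,0,0,0,0],[1,0,0,0,0]]])

```text
t: 3.18
tcp_pos: [0.6097, -0.218, 0.0104]
ee_rot: [[-0.432, 0.902, -0.001], [0.902, 0.432, 0.0], [0.001, -0.001, -1.0]]
wrist_force: [0.3, -0.2, -0.1]
grip_width: 1.002
grasp_force: 0.0
```

>>> drive_tool(commands=[[[-1,0,0,0,0],[-1,0,0,0,0],[-1,0,0,0,0],[-1,0,0,0,0],[-1,0,0,0,0],[-1,0,0,0,0],[-1,0,0,0,0],[-1,0,0,0,0],[-1,0,0,0,0],[-1,0,0,0,0]]], force=50)

```text
t: 4.02
tcp_pos: [0.612, -0.2182, 0.0147]
ee_rot: [[-0.432, 0.902, 0.004], [0.902, 0.432, -0.001], [-0.002, 0.004, -1.0]]
wrist_force: [-1.4, 3.9, 11.6]
grip_width: 0.445
grasp_force: 51.0
```

```bash
python3 go.py 0.6473 -0.11 0.2 86
```

```text
t 4.0 tcp [ 0.612  -0.2182  0.0147] head 115.61 F [-1.4  3.9 11.6] w 0.445 g 51.0
shift at present heading [ 0.0824  0.0786 -0.1853] after turning [ 0.1104  0.0276 -0.1853] turn 0.517
```

```bash
python3 - <<'E'
from h import *
c=snap('side','s1');u,v=proj(c,[.61,-.217,.04]).astype(int);print(u,v)
I=c['color'];cv2.imwrite('pics/d.png',cv2.resize(I[v-70:v+50,u-70:u+70],None,fx=5,fy=5,interpolation=cv2.INTER_CUBIC))
E
```

```text
396 307
```

View pics/d.png

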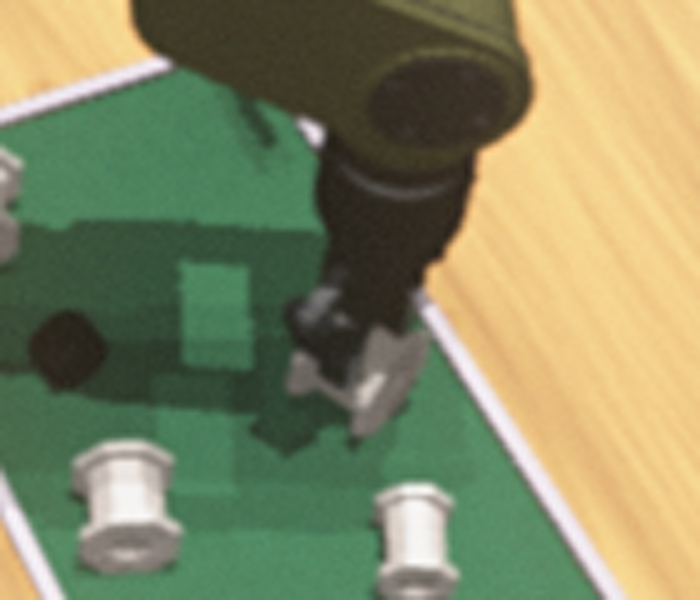

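The side crop shows the pads on the barrel between the flanges. I'll lift it and check.

>>> drive_tool(commands=[[[-1,0,0,-0.01,0],[-1,0,0,-0.02,0],[-1,0,0,-0.03,0],[-1,0,0,-0.03,0],[-1,0,0,-0.03,0],[-1,0,0,-0.03,0],[-1,0,0,-0.02,0],[-1,0,0,-0.01,0],[-1,0,0,-0.0055,0],[-1,0,0,0,0.103],[-1,0,0,0,0.103],[-1,0,0,0,0.103],[-1,0,0,0,0.103],[-1,0,0,0,0.103],[-1,0.012,0.003,0,0],[-1,0.012,0.003,0,0],[-1,0,0,0,0],[-1,0,0,0,0],[-1,0,0,0,0]]])

```text
t: 5.65
tcp_pos: [0.6175, -0.194, 0.1959]
ee_rot: [[0.066, 0.998, -0.001], [0.998, -0.066, -0.0], [-0.0, -0.001, -1.0]]
wrist_force: [0.4, 0.4, -0.6]
grip_width: 0.365
grasp_force: 47.6
```

```bash
python3 go.py 0.6473 -0.11 0.2 86; python3 - <<'E'
from h import *
out=[]
for n in('side','top'):
    c=snap(n,n+'2');p=env.state()['tcp_pos'];u,v=proj(c,p).astype(int);print(n,u-40,v-40)
    out.append(cv2.resize(c['color'][v-40:v+40,u-40:u+40],None,fx=5,fy=5,interpolation=cv2.INTER_CUBIC))
cv2.imwrite('pics/e.png',np.hstack(out))
E
```

```text
t 5.7 tcp [ 0.6175 -0.194   0.1959] head 86.21 F [ 0.4  0.4 -0.6] w 0.365 g 47.6
shift at present heading [ 0.0858  0.0242 -0.0041] after turning [ 0.0859  0.0239 -0.0041] turn 0.004
side 361 222
top 367 148
```

View pics/e.png

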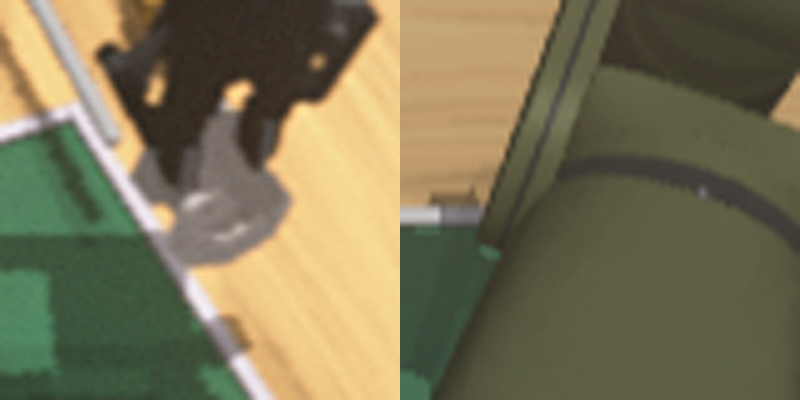

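The spool has slipped: its axis is now near the fingertips, at side crop (213,187), and the opening fell from 0.445 to 0.365. I'll set it down here and regrip.

>>> drive_tool(commands=[[[-1,0,0,0.03,0],[-1,0,0,0.03,0],[-1,0,0,0.03,0],[-1,0,0,0.03,0],[-1,0,0,0.015,0],[-1,0,0,0.01,0],[-1,0,0,0.005,0],[-1,0,0,0.004,0],[-1,0,0,0.004,0],[-1,0,0,0,0]]])

```text
t: 6.58
tcp_pos: [0.6182, -0.1949, 0.0392]
ee_rot: [[0.068, 0.998, 0.002], [0.998, -0.068, -0.001], [-0.001, 0.002, -1.0]]
wrist_force: [-0.6, 0.8, -1.3]
grip_width: 0.368
grasp_force: 47.6
```

```bash
python3 go.py 0.6473 -0.11 0.2 86; python3 - <<'E'
from h import *
c=snap('side','s3');s=env.state();p=s['tcp_pos']
for z in(-.02,-.01,0,.01,.02):print(z,proj(c,[p[0]-.0015,p[1]-.023,p[2]+z]).round(1))
u,v=proj(c,p).astype(int);print(u-40,v-40)
cv2.imwrite('pics/f.png',cv2.resize(c['color'][v-40:v+40,u-40:u+40],None,fx=7,fy=7,interpolation=cv2.INTER_CUBIC))
E
```

```text
t 6.6 tcp [ 0.6182 -0.1949  0.0392] head 86.1 F [-0.6  0.8 -1.3] w 0.368 g 47.6
shift at present heading [ 0.0866  0.0233 -0.1608] after turning [ 0.0867  0.0231 -0.1608] turn 0.002
-0.02 [398.5 311. ]
-0.01 [398.9 308.9]
0 [399.3 306.7]
0.01 [399.8 304.5]
0.02 [400.2 302.3]
355 259
```

View pics/f.png

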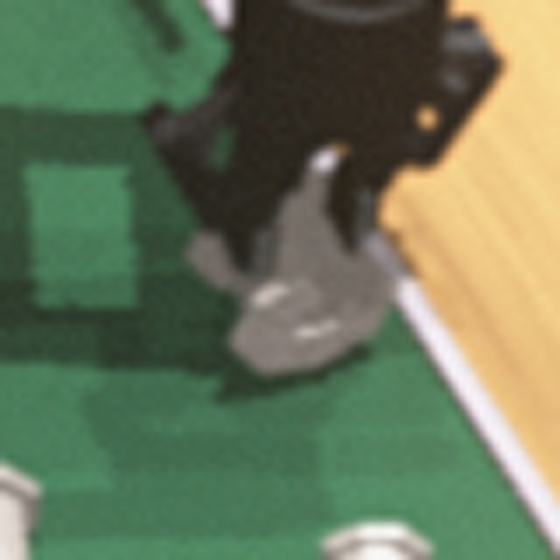

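The spool looks pitched in the grip. I'll lower it to contact, release, and look again.

>>> drive_tool(commands=[[[-1,0,0,0.003,0],[-1,0,0,0.003,0],[-1,0,0,0.002,0],[-1,0,0,0,0]]])

```text
t: 6.97
tcp_pos: [0.6171, -0.1944, 0.0297]
ee_rot: [[0.068, 0.998, -0.001], [0.998, -0.068, 0.0], [0.0, -0.001, -1.0]]
wrist_force: [-0.9, 0.2, -1.5]
grip_width: 0.365
grasp_force: 47.6
```

>>> drive_tool(commands=[[[-0.2,0,0,0,0],[0,0,0,0,0],[0.3,0,0,0,0],[1,0,0,0,0],[1,0,0,0,0],[1,0,0,0,0],[1,0,0,-0.02,0],[1,0,0,-0.04,0],[1,0,0,-0.04,0],[1,0,0,-0.04,0],[1,0.04,0,-0.01,0],[1,0.04,0,0,0],[1,0.04,0,0,0],[1,0.04,0,0,0],[1,0.04,0,0,0],[1,0,0,0,0]]])

```text
t: 8.3
tcp_pos: [0.631, 0.0113, 0.1805]
ee_rot: [[0.062, 0.998, 0.0], [0.998, -0.062, 0.003], [0.003, 0.0, -1.0]]
wrist_force: [-0.3, -0.2, 0.3]
grip_width: 1.001
grasp_force: 0.0
```

```bash
python3 - <<'E'
from fit import *
T=snap('top','top4');S=snap('side','side4')
for x in((.615,-.195),):
  for cs in([T,S],[T],[S]):
    o=fit(cs,x,62);o=fit4(cs,o.x,62);print(o.fun,o.x.round(4))
a=cv2.resize(T['color'][180:300,320:480],None,fx=2.5,fy=2.5,interpolation=cv2.INTER_CUBIC)
b=cv2.resize(S['color'][235:355,330:490],None,fx=2.5,fy=2.5,interpolation=cv2.INTER_CUBIC)
cv2.imwrite('pics/g.png',np.hstack([a,b]))
E
```

```text
19.27357235673097 [ 0.6115 -0.1929 -0.0747  0.6354]
6.103981491213602 [ 0.6116 -0.1923 -0.0778  0.6426]
8.35933291094647 [ 0.6111 -0.1939 -0.0676  0.646 ]
```

View pics/g.png

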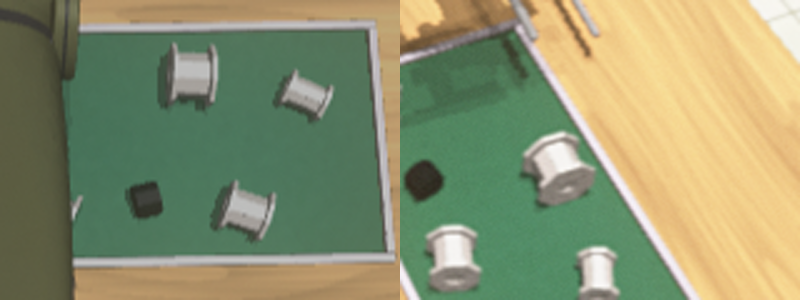

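The spool stands upright on its flats at (0.6115, -0.193), yaw -4.3°. I'll regrip it lower and watch it close.

```bash
python3 go.py 0.6115 -0.193 0.007 85.7; python3 -c "
from h import *
T=dict(np.load('top0.npz'))
for U,V in((600,58),(765,300),(400,512)):print(ray(T,(U+.5)/5-.5+320,(V+.5)/5-.5+180,.008))"
```

```text
t 8.4 tcp [0.631  0.0065 0.1803] head 86.28 F [-0.5 -0.7 -0.5] w 0.996 g 0.0
shift at present heading [-0.2003 -0.0065  0.1733] after turning [-0.2004 -0.0045  0.1733] turn 0.01
[ 0.6687071  -0.32056894  0.008     ]
[ 0.52988276 -0.40021269  0.008     ]
[ 0.41911298 -0.19559567  0.008     ]
```

>>> drive_tool(commands=[[[1,-0.033,-0.0008,0,0.01],[1,-0.033,-0.0008,0,0],[1,-0.033,-0.0008,0,0],[1,-0.033,-0.0008,0,0],[1,-0.033,-0.0008,0,0],[1,-0.0354,-0.0005,0,0],[1,0,0,0.03,0],[1,0,0,0.04,0],[1,0,0,0.035,0],[1,0,0,0.025,0],[1,0,0,0.02,0],[1,0,0,0.0133,0],[1,0,0,0.01,0],[1,0,0,0,0],[1,0,0,0,0]]])

```text
t: 9.65
tcp_pos: [0.6116, -0.1952, 0.0075]
ee_rot: [[0.079, 0.997, 0.001], [0.997, -0.079, -0.0], [-0.0, 0.001, -1.0]]
wrist_force: [0.1, -0.5, -0.4]
grip_width: 1.001
grasp_force: 0.0
```

>>> drive_tool(commands=[[[0.5,0,0,0,0],[0.4,0,0,0,0],[0.3,0,0,0,0],[0.3,0,0,0,0],[0.3,0,0,0,0]]], force=30)

```text
t: 10.07
tcp_pos: [0.6117, -0.1945, 0.0077]
ee_rot: [[0.078, 0.997, 0.001], [0.997, -0.078, -0.0], [-0.0, 0.001, -1.0]]
wrist_force: [-0.2, -0.5, -0.1]
grip_width: 0.655
grasp_force: 0.0
```

>>> drive_tool(commands=[[[0.2,0,0,0,0],[0.1,0,0,0,0],[0.0,0,0,0,0],[0,0,0,0,0],[0,0,0,0,0]]])

```text
t: 10.48
tcp_pos: [0.6114, -0.1945, 0.0072]
ee_rot: [[0.078, 0.997, 0.0], [0.997, -0.078, 0.0], [0.0, 0.0, -1.0]]
wrist_force: [-0.9, 0.5, 2.7]
grip_width: 0.508
grasp_force: 23.5
```

>>> drive_tool(commands=[[[-1,0,0,0,0],[-1,0,0,0,0],[-1,0,0,0,0],[-1,0,0,0,0],[-1,0,0,0,0],[-1,0,0,0,0]]])

```text
t: 10.98
tcp_pos: [0.6114, -0.1945, 0.0071]
ee_rot: [[0.078, 0.997, 0.0], [0.997, -0.078, -0.0], [-0.0, 0.0, -1.0]]
wrist_force: [-1.6, 1.4, 4.5]
grip_width: 0.503
grasp_force: 21.3
```

Opening is 0.503, about 43 mm, so this is a proper grip on the 44 mm barrel.

>>> drive_tool(commands=[[[-1,0,0,0,0],[-1,0,0,0,0],[-1,0,0,0,0],[-1,0,0,0,0]]], force=60)

```text
t: 11.32
tcp_pos: [0.6118, -0.1947, 0.0075]
ee_rot: [[0.078, 0.997, 0.001], [0.997, -0.078, -0.0], [-0.0, 0.001, -1.0]]
wrist_force: [-0.9, 0.9, 4.6]
grip_width: 0.493
grasp_force: 61.2
```

>>> drive_tool(commands=[[[-1,0,0,-0.005,0],[-1,0,0,-0.01,0],[-1,0,0,-0.015,0],[-1,0,0,-0.015,0],[-1,0,0,-0.015,0],[-1,0,0,-0.01,0],[-1,0,0,-0.005,0],[-1,0,0,0,0],[-1,0,0,0,0]]])

```text
t: 12.07
tcp_pos: [0.6113, -0.1945, 0.0823]
ee_rot: [[0.078, 0.997, 0.001], [0.997, -0.078, -0.0], [-0.0, 0.001, -1.0]]
wrist_force: [-0.5, -0.4, -1.3]
grip_width: 0.489
grasp_force: 60.9
```

```bash
python3 go.py 0.6473 -0.11 0.2 86; python3 - <<'E'
from fit import *
T=snap('top','top5');S=snap('side','side5');I=S['color']
def line(c,p,q):
    pass
u,v=proj(S,[.648,-.06,.085]).astype(int);print(u-40,v-30)
a=cv2.resize(I[v-30:v+50,u-40:u+40],None,fx=7,fy=7,interpolation=cv2.INTER_CUBIC)
cv2.imwrite('pics/hh.png',a)
E
```

```text
t 12.1 tcp [ 0.6113 -0.1945  0.0823] head 85.53 F [-0.5 -0.4 -1.3] w 0.489 g 60.9
shift at present heading [ 0.0871  0.0293 -0.1177] after turning [ 0.0868  0.03   -0.1177] turn -0.008
343 219
```

View pics/hh.png

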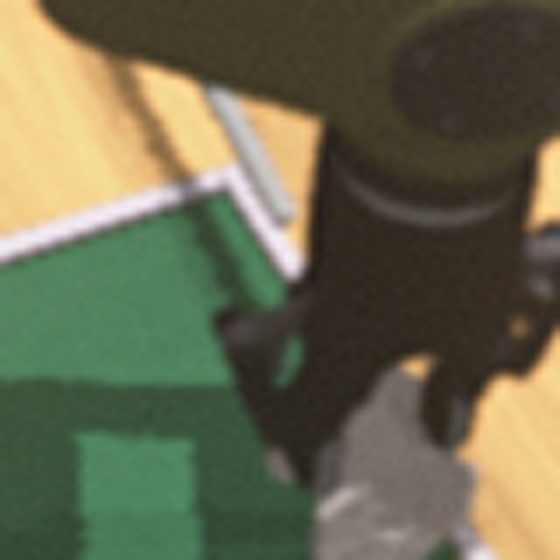

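```bash
cat > spin.py <<'E'
from fit import *
from scipy.ndimage import map_coordinates as mc
D={}
for nm in('top0','side0'):
    c=dict(np.load(nm+'.npz'));I=c['color'].astype(float);sat=(I.max(2)-I.min(2))/(I.max(2)+1)
    pts=[]
    for y in np.linspace(.0,.14,40):
        b=np.array([.648+.08*(y+.06),y,.085]);o=np.linspace(-.012,.012,49)
        P=np.array([proj(c,b+[k,0,0]) for k in o]);s=mc(sat,[P[:,1],P[:,0]],order=1)
        w=np.clip(np.median(np.r_[s[:8],s[-8:]])-s,0,None);w[w<.4*w.max()]=0
        pts.append((y,b[0]+(w*o).sum()/w.sum(),(w>0).sum()*.0005))
    pts=np.array(pts);f=np.polyfit(pts[:,0],pts[:,1],1);r=pts[:,1]-np.polyval(f,pts[:,0])
    print(nm,'slope',f[0],'x(-.06)',np.polyval(f,-.06),'x(.17)',np.polyval(f,.17),'res',r.std(),'width',np.median(pts[:,2]))
E
python3 spin.py
```

```text
top0 slope 0.09328772919814415 x(-.06) 0.6453350296002929 x(.17) 0.666791207315866 res 0.0008133035998266432 width 0.012
side0 slope 0.0803422652501458 x(-.06) 0.6474960236560747 x(.17) 0.6659747446636083 res 0.0002387805393473661 width 0.01225
```

```bash
python3 go.py 0.6443 -0.1 0.0613 85.4
```

```text
t 12.2 tcp [ 0.6105 -0.1942  0.0808] head 85.53 F [-0.  -0.6 -1.1] w 0.49 g 60.9
shift at present heading [0.0965 0.0263 0.0195] after turning [0.0966 0.0261 0.0195] turn 0.002
```

>>> drive_tool(commands=[[[-1,0.015,0.004,0.003,0.002],[-1,0.02,0.006,0.004,0],[-1,0.02,0.006,0.004,0],[-1,0.02,0.006,0.004,0],[-1,0.015,0.003,0.003,0],[-1,0.0065,0.001,0.0015,0],[-1,0,0,0,0],[-1,0,0,0,0]]])

```text
t: 12.83
tcp_pos: [0.6445, -0.1005, 0.062]
ee_rot: [[0.079, 0.997, -0.001], [0.997, -0.079, -0.0], [-0.0, -0.001, -1.0]]
wrist_force: [0.2, 0.3, -0.8]
grip_width: 0.493
grasp_force: 60.9
```

```bash
python3 go.py 0.6443 -0.1 0.0613 85.4; python3 - <<'E'
from fit import *
S=snap('side','side6');I=S['color'];p=env.state()['tcp_pos']
u,v=proj(S,[.646,-.08,.085]).astype(int);print(u-40,v-40)
g=lambda q:((proj(S,q)+.5-[u-40,v-40])*7-.5).round()
b=np.array([p[0],p[1],p[2]+.0237]);d=np.array([.081,.997,0])
print('front centre',g(b+.023*d),'back',g(b-.023*d),'tip',g([.6475,-.06,.085]))
cv2.imwrite('pics/i.png',cv2.resize(I[v-40:v+40,u-40:u+40],None,fx=7,fy=7,interpolation=cv2.INTER_CUBIC))
E
```

```text
t 12.8 tcp [ 0.6445 -0.1005  0.062 ] head 85.45 F [ 0.2  0.3 -0.8] w 0.493 g 60.9
shift at present heading [ 0.0004 -0.0002  0.0007] after turning [ 0.0004 -0.0002  0.0007] turn 0.001
346 214
front centre [284. 283.] back [331. 371.] tip [264. 252.]
```

View pics/i.png

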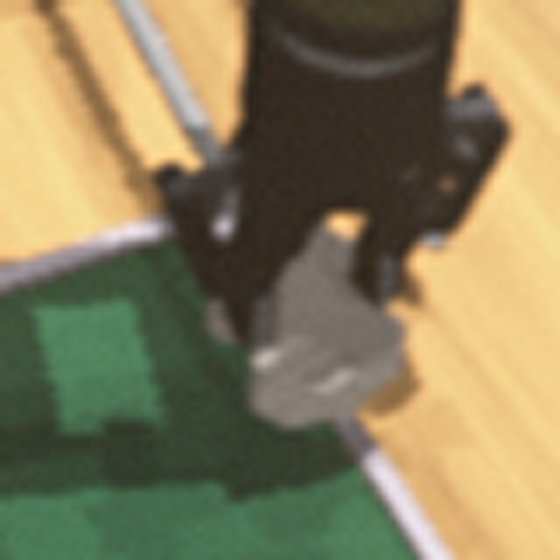

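The back flange spans 250–405 px, centred near (328,370), against a predicted (331,371), so it is lined up. I'll insert gently.

>>> drive_tool(commands=[[[-1,0.005,0,0,0],[-1,0.005,0,0,0],[-1,0.005,0,0,0],[-1,0.005,0,0,0],[-1,0.005,0,0,0],[-1,0.004,0,0,0],[-1,0,0,0,0]]])

```text
t: 13.47
tcp_pos: [0.6472, -0.0705, 0.0624]
ee_rot: [[0.079, 0.997, 0.0], [0.997, -0.079, 0.0], [0.0, 0.0, -1.0]]
wrist_force: [0.1, -0.8, -0.8]
grip_width: 0.489
grasp_force: 60.9
```

>>> drive_tool(commands=[[[-1,0.006,0,0,0],[-1,0.006,0,0,0],[-1,0.006,0,0,0],[-1,0.006,0,0,0],[-1,0.006,0,0,0],[-1,0.006,0,0,0],[-1,0,0,0,0]]])

```text
t: 14.05
tcp_pos: [0.6502, -0.0342, 0.0624]
ee_rot: [[0.079, 0.997, 0.0], [0.997, -0.079, 0.0], [0.0, 0.0, -1.0]]
wrist_force: [0.2, 0.1, -0.8]
grip_width: 0.489
grasp_force: 60.9
```

>>> drive_tool(commands=[[[-1,0.01,0,0,0],[-1,0.015,0,0,0],[-1,0.015,0,0,0],[-1,0.015,0,0,0],[-1,0.015,0,0,0],[-1,0.015,0,0,0],[-1,0.015,0,0,0],[-1,0.015,0,0,0],[-1,0.015,0,0,0],[-1,0.015,0,0,0],[-1,0.01,0,0,0],[-1,0.01,0,0,0],[-1,0,0,0,0]]])

```text
t: 15.13
tcp_pos: [0.6633, 0.1309, 0.0624]
ee_rot: [[0.078, 0.997, 0.0], [0.997, -0.078, 0.0], [0.0, 0.0, -1.0]]
wrist_force: [0.2, 0.6, -0.8]
grip_width: 0.492
grasp_force: 60.9
```

>>> drive_tool(commands=[[[-1,0.003,0,0,0],[-1,0.003,0,0,0],[-1,0.003,0,0,0],[-1,0.003,0,0,0],[-1,0,0,0,0]]])

```text
t: 15.55
tcp_pos: [0.6643, 0.141, 0.0625]
ee_rot: [[0.08, 0.997, 0.0], [0.997, -0.08, 0.0], [0.0, 0.0, -1.0]]
wrist_force: [0.2, 0.1, -0.8]
grip_width: 0.49
grasp_force: 60.9
```

Beautifully free. Push to the plate.

>>> drive_tool(commands=[[[-1,0.002,0,0,0],[-1,0.002,0,0,0],[-1,0,0,0,0]]])

```text
t: 15.8
tcp_pos: [0.6645, 0.1442, 0.0624]
ee_rot: [[0.08, 0.997, -0.0], [0.997, -0.08, -0.002], [-0.002, -0.0, -1.0]]
wrist_force: [-0.2, -3.5, -1.2]
grip_width: 0.485
grasp_force: 60.9
```

>>> drive_tool(commands=[[[-1,0.002,0,0,0],[-1,0.002,0,0,0],[-1,0,0,0,0]]])

```text
t: 16.05
tcp_pos: [0.6645, 0.1441, 0.0625]
ee_rot: [[0.08, 0.997, -0.002], [0.997, -0.08, -0.008], [-0.009, -0.001, -1.0]]
wrist_force: [-3.4, -15.0, 1.4]
grip_width: 0.49
grasp_force: 61.2
```

>>> drive_tool(commands=[[[-1,-0.003,0,0,0],[-1,0,0,0,0],[-0.1,0,0,0,0],[0.1,0,0,0,0],[0.4,0,0,0,0],[1,0,0,0,0],[1,0,0,0,0],[1,0,0,0,0],[1,0,0,-0.02,0],[1,0,0,-0.03,0],[1,0,0,-0.04,0],[1,0,0,-0.03,0],[1,0,0,0,0]]])

```text
t: 17.13
tcp_pos: [0.6691, 0.1469, 0.1925]
ee_rot: [[0.08, 0.997, 0.015], [0.997, -0.08, 0.002], [0.004, 0.015, -1.0]]
wrist_force: [1.1, 0.2, 1.9]
grip_width: 1.0
grasp_force: 0.0
```

```bash
cat > look.py <<'E'
from fit import *
import sys
k=sys.argv[1];T=snap('top','top'+k);S=snap('side','side'+k)
G=dict(p56=(.4643,-.0376,-.467,56),p50=(.4639,-.2443,-.36,50),p38=(.5901,-.3182,-.45,38),cap=(.4787,-.1402,.2285,34))
for n in sys.argv[2:]:
    x,y,w,s=G[n]
    for nm,cs in(('both',[T,S]),('top',[T]),('side',[S])):
        o=fit(cs,(x,y),s)
        if s!=34:o=fit4(cs,o.x,s)
        print(n,nm,round(o.fun,1),o.x.round(4))
E
python3 look.py 7 p56 p50 p38 cap; python3 go.py .4643 -.0376 .16 63.2
```

```text
p56 both 92.7 [ 0.4643 -0.0375 -0.4727  0.605 ]
p56 top 7.1 [ 0.4645 -0.0373 -0.4749  0.5979]
p56 side 81.2 [ 0.4638 -0.0393 -0.4599  0.6044]
p50 both 17.3 [ 0.4639 -0.2443 -0.3542  0.5094]
p50 top 5.2 [ 0.4634 -0.2435 -0.3623  0.5198]
p50 side 6.7 [ 0.4633 -0.2457 -0.3395  0.525 ]
p38 both 13.5 [ 0.59   -0.3183 -0.4566  0.3972]
p38 top 4.9 [ 0.5896 -0.3172 -0.4705  0.4041]
p38 side 4.7 [ 0.5898 -0.3194 -0.461   0.4063]
cap both 13.7 [ 0.4787 -0.1402  0.2293]
cap top 4.5 [ 0.4791 -0.1396  0.2244]
cap side 5.5 [ 0.4782 -0.1418  0.26  ]
t 17.2 tcp [0.6659 0.1464 0.1853] head 85.43 F [ 0.5  0.7 -0.6] w 1.0 g 0.0
shift at present heading [-0.1994 -0.1864  0.0253] after turning [-0.2551 -0.097   0.0253] turn 0.388
```

>>> drive_tool(commands=[[[1,-0.0249,-0.0233,0,0],[1,-0.0249,-0.0233,0,0],[1,-0.0249,-0.0233,0,0],[1,-0.0249,-0.0233,0,0],[1,-0.0249,-0.0233,0,0],[1,-0.0249,-0.0233,0,0],[1,-0.0249,-0.0233,0,0],[1,-0.0251,-0.0233,0,0],[1,0,0,0.02,0.097],[1,0,0,0.02,0.097],[1,0,0,0.02,0.097],[1,0,0,0.02,0.097],[1,0,0,0,0],[1,0,0,0,0],[1,0,0,0,0]]])

```text
t: 18.48
tcp_pos: [0.4629, -0.0379, 0.1025]
ee_rot: [[0.449, 0.893, -0.0], [0.893, -0.449, 0.0], [-0.0, -0.0, -1.0]]
wrist_force: [-0.1, 0.0, 0.4]
grip_width: 0.999
grasp_force: 0.0
```

```bash
python3 go.py .4643 -.0376 .005 63.2
```

```text
t 18.5 tcp [ 0.4629 -0.0379  0.1025] head 63.31 F [-0.1  0.   0.4] w 0.999 g 0.0
shift at present heading [0.0009 0.0011 0.0975] after turning [0.0009 0.0011 0.0975] turn 0.002
```

>>> drive_tool(commands=[[[1,0.0009,0.0011,0.02,0],[1,0,0,0.025,0],[1,0,0,0.025,0],[1,0,0,0.015,0],[1,0,0,0.008,0],[1,0,0,0.0045,0],[1,0,0,0,0],[1,0,0,0,0]]])

```text
t: 19.15
tcp_pos: [0.4655, -0.0379, 0.0062]
ee_rot: [[0.451, 0.893, 0.002], [0.893, -0.451, -0.0], [0.001, 0.002, -1.0]]
wrist_force: [-0.6, -0.4, -0.2]
grip_width: 0.999
grasp_force: 0.0
```

>>> drive_tool(commands=[[[0.4,0,0,0,0],[0.3,0,0,0,0],[0.2,0,0,0,0],[0.1,0,0,0,0],[0.0,0,0,0,0],[-0.1,0,0,0,0],[-0.2,0,0,0,0],[-1,0,0,0,0],[-1,0,0,0,0],[-1,0,0,0,0],[-1,0,0,0,0]]], force=30)

```text
t: 20.07
tcp_pos: [0.4645, -0.0377, 0.0053]
ee_rot: [[0.451, 0.892, 0.0], [0.892, -0.451, -0.0], [0.0, 0.0, -1.0]]
wrist_force: [-1.8, -0.0, 4.8]
grip_width: 0.451
grasp_force: 30.9
```

>>> drive_tool(commands=[[[-1,0,0,0,0],[-1,0,0,0,0],[-1,0,0,0,0],[-1,0,0,0,0]]], force=60)

```text
t: 20.4
tcp_pos: [0.4648, -0.0378, 0.0056]
ee_rot: [[0.451, 0.892, 0.001], [0.892, -0.451, -0.0], [0.0, 0.001, -1.0]]
wrist_force: [-1.7, -0.1, 6.3]
grip_width: 0.44
grasp_force: 59.5
```

Opening 0.451, against 0.503 for the bigger one, is a 4 mm smaller barrel, so this is the 56. Lift, turn and bring it to the tip.

>>> drive_tool(commands=[[[-1,0,0,-0.005,0],[-1,0,0,-0.01,0],[-1,0,0,-0.02,0],[-1,0,0,-0.02,0],[-1,0,0,-0.02,0],[-1,0,0,-0.01,-0.097],[-1,0,0,0,-0.097],[-1,0,0,0,-0.097],[-1,0,0,0,-0.095],[-1,0,0,0,0],[-1,0,0,0,0]]])

```text
t: 21.32
tcp_pos: [0.4641, -0.0376, 0.0901]
ee_rot: [[0.084, 0.996, 0.0], [0.996, -0.084, 0.0], [0.0, 0.0, -1.0]]
wrist_force: [-0.6, 0.4, 0.4]
grip_width: 0.44
grasp_force: 60.4
```

```bash
python3 go.py .6435 -.11 .0625 85.4
```

```text
t 21.3 tcp [ 0.4641 -0.0376  0.0901] head 85.17 F [-0.6  0.4  0.4] w 0.44 g 60.4
shift at present heading [-0.057   0.1848  0.0276] after turning [-0.0577  0.1846  0.0276] turn -0.004
```

>>> drive_tool(commands=[[[-1,-0.019,0.005,0,-0.004],[-1,-0.019,0.0148,0,0],[-1,-0.0197,0.02,0,0],[-1,0,0.025,0,0],[-1,0,0.03,0,0],[-1,0,0.03,0,0],[-1,0,0.025,0.0076,0],[-1,0,0.02,0.01,0],[-1,0,0.0148,0.01,0],[-1,0,0,0,0],[-1,0,0,0,0],[-1,0,0,0,0]]])

```text
t: 22.32
tcp_pos: [0.6431, -0.1095, 0.0622]
ee_rot: [[0.079, 0.997, -0.001], [0.997, -0.079, 0.0], [0.0, -0.001, -1.0]]
wrist_force: [-0.5, -0.1, -0.0]
grip_width: 0.44
grasp_force: 60.4
```

```bash
python3 go.py .6435 -.11 .0625 85.4
```

```text
t 22.3 tcp [ 0.6431 -0.1095  0.0622] head 85.48 F [-0.5 -0.1 -0. ] w 0.44 g 60.4
shift at present heading [-0.0005  0.0005 -0.0003] after turning [-0.0005  0.0005 -0.0003] turn 0.001
```

>>> drive_tool(commands=[[[-1,0.006,0.0005,0,0],[-1,0.006,0,0,0],[-1,0.006,0,0,0],[-1,0.006,0,0,0],[-1,0.006,0,0,0],[-1,0.006,0,0,0],[-1,0.006,0,0,0],[-1,0.006,0,0,0],[-1,0,0,0,0]]])

```text
t: 23.07
tcp_pos: [0.648, -0.0605, 0.0622]
ee_rot: [[0.077, 0.997, -0.0], [0.997, -0.077, 0.0], [0.0, -0.0, -1.0]]
wrist_force: [0.1, -0.6, 0.0]
grip_width: 0.438
grasp_force: 60.4
```

>>> drive_tool(commands=[[[-1,0.01,0,0,0],[-1,0.012,0,0,0],[-1,0.015,0,0,0],[-1,0.015,0,0,0],[-1,0.015,0,0,0],[-1,0.015,0,0,0],[-1,0.015,0,0,0],[-1,0.015,0,0,0],[-1,0.015,0,0,0],[-1,0.012,0,0,0],[-1,0.008,0,0,0],[-1,0.005,0,0,0],[-1,0,0,0,0]]])

```text
t: 24.15
tcp_pos: [0.6599, 0.0907, 0.0623]
ee_rot: [[0.077, 0.997, -0.0], [0.997, -0.077, 0.0], [0.0, -0.0, -1.0]]
wrist_force: [-0.9, -0.9, -1.1]
grip_width: 0.441
grasp_force: 60.4
```

>>> drive_tool(commands=[[[-1,0.002,0,0,0],[-1,0.002,0,0,0],[-1,0.002,0,0,0],[-1,0,0,0,0]]])

```text
t: 24.48
tcp_pos: [0.6603, 0.0956, 0.0623]
ee_rot: [[0.078, 0.997, 0.0], [0.997, -0.078, 0.0], [0.0, 0.0, -1.0]]
wrist_force: [0.1, -0.0, -0.7]
grip_width: 0.444
grasp_force: 60.4
```

>>> drive_tool(commands=[[[-1,0.002,0,0,0],[-1,0.002,0,0,0],[-1,0.002,0,0,0],[-1,0,0,0,0]]])

```text
t: 24.82
tcp_pos: [0.6607, 0.1003, 0.0623]
ee_rot: [[0.078, 0.997, -0.0], [0.997, -0.078, -0.003], [-0.003, -0.0, -1.0]]
wrist_force: [-0.2, -5.4, -0.9]
grip_width: 0.44
grasp_force: 60.5
```

>>> drive_tool(commands=[[[-1,0.002,0,0,0],[-1,0,0,0,0],[-1,-0.002,0,0,0],[-0.3,0,0,0,0],[-0.1,0,0,0,0],[0.2,0,0,0,0],[1,0,0,0,0],[1,0,0,0,0],[1,0,0,0,0],[1,0,0,-0.02,0],[1,0,0,-0.03,0],[1,0,0,-0.04,0],[1,0,0,-0.03,0],[1,0,0,0,0],[1,0,0,0,0]]])

```text
t: 26.07
tcp_pos: [0.6626, 0.1023, 0.1863]
ee_rot: [[0.078, 0.997, 0.007], [0.997, -0.078, 0.001], [0.001, 0.007, -1.0]]
wrist_force: [-0.2, 0.4, -0.7]
grip_width: 0.997
grasp_force: 0.0
```

```bash
python3 look.py 8 p50 p38 cap; python3 go.py .464 -.2443 .1 69.5
```

```text
p50 both 17.2 [ 0.464  -0.2443 -0.3525  0.5111]
p50 top 5.3 [ 0.4636 -0.2436 -0.366   0.5169]
p50 side 6.4 [ 0.4633 -0.2455 -0.3448  0.522 ]
p38 both 13.4 [ 0.5899 -0.3184 -0.4576  0.3975]
p38 top 5.0 [ 0.5896 -0.3174 -0.4737  0.4043]
p38 side 4.8 [ 0.5894 -0.3194 -0.4492  0.4082]
cap both 16.2 [ 0.4788 -0.1402  0.2295]
cap top 6.1 [ 0.4789 -0.1396  0.2124]
cap side 6.6 [ 0.4782 -0.142   0.28  ]
t 26.2 tcp [0.6602 0.102  0.1814] head 85.55 F [ 0.6 -0.1  0.1] w 0.996 g 0.0
shift at present heading [-0.3605 -0.1687  0.0814] after turning [-0.3931 -0.0625  0.0814] turn 0.28
```

>>> drive_tool(commands=[[[1,-0.02,-0.0085,0,0],[1,-0.036,-0.0169,0,0],[1,-0.036,-0.0169,0,0],[1,-0.036,-0.0169,0,0],[1,-0.036,-0.0169,0,0],[1,-0.036,-0.0169,0,0],[1,-0.036,-0.0169,0,0],[1,-0.036,-0.0169,0,0],[1,-0.036,-0.0169,0,0],[1,-0.036,-0.0169,0,0],[1,-0.0165,-0.0081,0,0],[1,0,0,0.02,0.092],[1,0,0,0.03,0.092],[1,0,0,0.03,0.093],[1,0,0,0,0],[1,0,0,0,0],[1,0,0,0,0]]])

```text
t: 27.58
tcp_pos: [0.4647, -0.2444, 0.1026]
ee_rot: [[0.345, 0.938, -0.0], [0.938, -0.345, 0.0], [0.0, -0.0, -1.0]]
wrist_force: [1.0, -0.5, 0.4]
grip_width: 0.997
grasp_force: 0.0
```

```bash
python3 go.py .464 -.2443 .005 69.7
```

```text
t 27.6 tcp [ 0.4647 -0.2444  0.1026] head 69.79 F [ 1.  -0.5  0.4] w 0.997 g 0.0
shift at present heading [-0.0001 -0.0007  0.0976] after turning [-0.0001 -0.0007  0.0976] turn 0.002
```

>>> drive_tool(commands=[[[1,0,-0.0005,0.02,0],[1,0,0,0.025,0],[1,0,0,0.025,0],[1,0,0,0.015,0],[1,0,0,0.008,0],[1,0,0,0.0045,0],[1,0,0,0,0],[1,0,0,0,0]]])

```text
t: 28.25
tcp_pos: [0.4653, -0.2451, 0.0065]
ee_rot: [[0.347, 0.938, 0.002], [0.938, -0.347, -0.001], [-0.001, 0.003, -1.0]]
wrist_force: [0.4, 0.5, -0.1]
grip_width: 0.996
grasp_force: 0.0
```

>>> drive_tool(commands=[[[0.4,0,0,0,0],[0.2,0,0,0,0],[0.1,0,0,0,0],[0.0,0,0,0,0],[-0.1,0,0,0,0],[-0.2,0,0,0,0],[-0.3,0,0,0,0],[-1,0,0,0,0],[-1,0,0,0,0],[-1,0,0,0,0],[-1,0,0,0,0]]], force=30)

```text
t: 29.17
tcp_pos: [0.4641, -0.2445, 0.0052]
ee_rot: [[0.348, 0.938, 0.0], [0.938, -0.348, -0.0], [-0.0, 0.0, -1.0]]
wrist_force: [-2.8, 1.6, 6.0]
grip_width: 0.399
grasp_force: 29.8
```

>>> drive_tool(commands=[[[-1,0,0,0,0],[-1,0,0,0,0],[-1,0,0,0,0],[-1,0,0,0,0]]], force=60)

```text
t: 29.5
tcp_pos: [0.4643, -0.2446, 0.0055]
ee_rot: [[0.348, 0.938, 0.0], [0.938, -0.348, -0.0], [-0.0, 0.0, -1.0]]
wrist_force: [-2.6, 1.4, 7.0]
grip_width: 0.378
grasp_force: 58.9
```

>>> drive_tool(commands=[[[-1,0,0,-0.005,0],[-1,0,0,-0.01,0],[-1,0,0,-0.02,0],[-1,0,0,-0.02,0],[-1,0,0,-0.02,0],[-1,0,0,-0.01,-0.092],[-1,0,0,0,-0.092],[-1,0,0,0,-0.09],[-1,0,0,0,0],[-1,0,0,0,0]]])

```text
t: 30.33
tcp_pos: [0.464, -0.2443, 0.09]
ee_rot: [[0.083, 0.997, 0.0], [0.997, -0.083, -0.0], [-0.0, 0.0, -1.0]]
wrist_force: [-0.7, 0.7, -0.9]
grip_width: 0.378
grasp_force: 59.6
```

```bash
python3 go.py .6442 -.11 .065 85.4;  python3 - <<'E'
from fit import *
S=snap('side','side9');p=env.state()['tcp_pos']
u,v=proj(S,p).astype(int);print(u-40,v-40)
g=lambda q:((proj(S,q)+.5-[u-40,v-40])*7-.5).round()
b=np.array([p[0],p[1],p[2]+.0197]);d=np.array([.081,.997,0])
print('front',g(b+.023*d),'back',g(b-.023*d))
cv2.imwrite('pics/j.png',cv2.resize(S['color'][v-40:v+40,u-40:u+40],None,fx=7,fy=7,interpolation=cv2.INTER_CUBIC))
E
```

```text
t 30.3 tcp [ 0.464  -0.2443  0.09  ] head 85.23 F [-0.7  0.7 -0.9] w 0.378 g 59.6
shift at present heading [0.1489 0.1684 0.025 ] after turning [0.1483 0.1689 0.025 ] turn -0.003
311 283
front [267. 205.] back [314. 312.]
```

View pics/j.png

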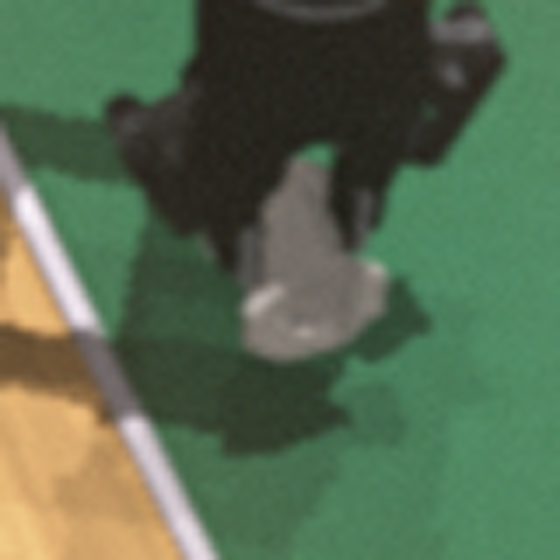

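The held spool's flange spans 245–388 px with its bottom at 362. That centres near (316,312), as predicted, and the opening is stable.

>>> drive_tool(commands=[[[-1,0.01,0.012,0,-0.003],[-1,0.02,0.022,0,0],[-1,0.024,0.026,0.004,0],[-1,0.024,0.026,0.004,0],[-1,0.024,0.026,0.004,0],[-1,0.022,0.026,0.005,0],[-1,0.016,0.02,0.005,0],[-1,0.0089,0.0106,0.0027,0],[-1,0,0,0,0],[-1,0,0,0,0],[-1,0,0,0,0]]])

```text
t: 31.3
tcp_pos: [0.6428, -0.1098, 0.0649]
ee_rot: [[0.079, 0.997, -0.001], [0.997, -0.079, -0.0], [-0.0, -0.001, -1.0]]
wrist_force: [-1.1, 0.2, -0.7]
grip_width: 0.375
grasp_force: 59.7
```

```bash
python3 go.py .6440 -.11 .0653 85.4
```

```text
t 31.3 tcp [ 0.6428 -0.1098  0.0649] head 85.47 F [-1.1  0.2 -0.7] w 0.375 g 59.7
shift at present heading [-0.0001  0.0012 -0.0004] after turning [-0.0001  0.0012 -0.0004] turn 0.001
```

>>> drive_tool(commands=[[[-1,0.006,0.001,0,0],[-1,0.006,0,0,0],[-1,0.006,0,0,0],[-1,0.006,0,0,0],[-1,0.006,0,0,0],[-1,0.006,0,0,0],[-1,0.006,0,0,0],[-1,0.006,0,0,0],[-1,0,0,0,0]]])

```text
t: 32.05
tcp_pos: [0.6485, -0.06, 0.0651]
ee_rot: [[0.077, 0.997, -0.0], [0.997, -0.077, 0.0], [0.0, -0.0, -1.0]]
wrist_force: [0.3, 0.6, -0.6]
grip_width: 0.38
grasp_force: 59.7
```

>>> drive_tool(commands=[[[-1,0.01,0,0,0],[-1,0.015,0,0,0],[-1,0.015,0,0,0],[-1,0.015,0,0,0],[-1,0.015,0,0,0],[-1,0.015,0,0,0],[-1,0.012,0,0,0],[-1,0.007,0,0,0],[-1,0,0,0,0]]])

```text
t: 32.8
tcp_pos: [0.6566, 0.0443, 0.0651]
ee_rot: [[0.076, 0.997, 0.0], [0.997, -0.076, 0.0], [0.0, 0.0, -1.0]]
wrist_force: [-0.4, 0.3, -0.6]
grip_width: 0.382
grasp_force: 59.7
```

>>> drive_tool(commands=[[[-1,0.003,0,0,0],[-1,0.003,0,0,0],[-1,0.002,0,0,0],[-1,0.002,0,0,0],[-1,0,0,0,0]]])

```text
t: 33.22
tcp_pos: [0.6574, 0.0522, 0.0651]
ee_rot: [[0.078, 0.997, 0.0], [0.997, -0.078, 0.0], [0.0, 0.0, -1.0]]
wrist_force: [-0.5, 0.4, -0.1]
grip_width: 0.377
grasp_force: 59.7
```

>>> drive_tool(commands=[[[-1,0.002,0,0,0],[-1,0.002,0,0,0],[-1,0.002,0,0,0],[-1,0,0,0,0]]])

```text
t: 33.55
tcp_pos: [0.6578, 0.054, 0.0651]
ee_rot: [[0.077, 0.997, -0.001], [0.997, -0.077, -0.008], [-0.008, -0.0, -1.0]]
wrist_force: [-1.4, -13.1, 0.2]
grip_width: 0.378
grasp_force: 59.8
```

Contact, 46 mm before the last one. Release and look.

>>> drive_tool(commands=[[[-1,-0.003,0,0,0],[-1,0,0,0,0],[-0.4,0,0,0,0],[-0.2,0,0,0,0],[0.1,0,0,0,0],[1,0,0,0,0],[1,0,0,0,0],[1,0,0,0,0],[1,0,0,-0.02,0],[1,0,0,-0.03,0],[1,0,0,-0.04,0],[1,0,0,-0.03,0],[1,0,0,0,0],[1,0,0,0,0]]])

```text
t: 34.72
tcp_pos: [0.6594, 0.0557, 0.1889]
ee_rot: [[0.078, 0.997, 0.006], [0.997, -0.078, 0.0], [0.001, 0.006, -1.0]]
wrist_force: [-0.4, 0.9, -0.9]
grip_width: 0.999
grasp_force: 0.0
```

```bash
python3 look.py 10 p38 cap; python3 go.py .5899 -.3184 .1 63.8
```

```text
p38 both 12.6 [ 0.59   -0.3182 -0.4561  0.3971]
p38 top 4.6 [ 0.5897 -0.3173 -0.4729  0.405 ]
p38 side 4.5 [ 0.5898 -0.3193 -0.4596  0.4061]
cap both 17.0 [ 0.4788 -0.1402  0.2001]
cap top 6.8 [ 0.4789 -0.1397  0.2121]
cap side 6.9 [ 0.4783 -0.142   0.3098]
t 34.8 tcp [0.657  0.0555 0.1842] head 85.54 F [-0.5 -0.  -0.2] w 0.997 g 0.0
shift at present heading [-0.378  -0.0378  0.0842] after turning [-0.3652  0.1049  0.0842] turn 0.379
```

>>> drive_tool(commands=[[[1,-0.02,-0.0018,0,0],[1,-0.036,-0.0036,0,0],[1,-0.036,-0.0036,0,0],[1,-0.036,-0.0036,0,0],[1,-0.036,-0.0036,0,0],[1,-0.036,-0.0036,0,0],[1,-0.036,-0.0036,0,0],[1,-0.036,-0.0036,0,0],[1,-0.036,-0.0036,0,0],[1,-0.036,-0.0036,0,0],[1,-0.034,-0.0036,0,0],[1,0,0,0.02,0.095],[1,0,0,0.03,0.095],[1,0,0,0.02,0.095],[1,0,0,0.01,0.094],[1,0,0,0,0],[1,0,0,0,0],[1,0,0,0,0]]])

```text
t: 36.32
tcp_pos: [0.5905, -0.3185, 0.1051]
ee_rot: [[0.439, 0.898, -0.0], [0.898, -0.439, 0.0], [0.0, -0.0, -1.0]]
wrist_force: [0.3, -0.6, 1.0]
grip_width: 1.0
grasp_force: 0.0
```

```bash
python3 go.py .5899 -.3183 .002 63.8
```

```text
t 36.3 tcp [ 0.5905 -0.3185  0.1051] head 63.93 F [ 0.3 -0.6  1. ] w 1.0 g 0.0
shift at present heading [-1.000e-04 -6.000e-04  1.031e-01] after turning [-1.000e-04 -6.000e-04  1.031e-01] turn 0.002
```

>>> drive_tool(commands=[[[1,0,-0.0004,0.02,0],[1,0,0,0.025,0],[1,0,0,0.025,0],[1,0,0,0.015,0],[1,0,0,0.01,0],[1,0,0,0.008,0],[1,0,0,0,0],[1,0,0,0,0]]])

```text
t: 36.98
tcp_pos: [0.5907, -0.3188, 0.0029]
ee_rot: [[0.441, 0.898, 0.001], [0.898, -0.441, -0.001], [-0.0, 0.001, -1.0]]
wrist_force: [-0.9, -0.6, 0.4]
grip_width: 0.998
grasp_force: 0.0
```

>>> drive_tool(commands=[[[0.3,0,0,0,0],[0.1,0,0,0,0],[-0.1,0,0,0,0],[-0.2,0,0,0,0],[-0.3,0,0,0,0],[-0.4,0,0,0,0],[-0.5,0,0,0,0],[-1,0,0,0,0],[-1,0,0,0,0],[-1,0,0,0,0],[-1,0,0,0,0]]], force=30)

```text
t: 37.9
tcp_pos: [0.5922, -0.3197, 0.0065]
ee_rot: [[0.441, 0.897, 0.004], [0.897, -0.441, -0.002], [-0.0, 0.004, -1.0]]
wrist_force: [-3.6, 2.3, 14.1]
grip_width: 0.137
grasp_force: 27.5
```

The opening of 0.137 means the pads rode up the barrel's upper faces. At this width they stand farther back than I assumed, so the TCP has to go lower. Open, rise, re-measure.

>>> drive_tool(commands=[[[-0.4,0,0,0,0],[-0.2,0,0,0,0],[0.1,0,0,0,0],[1,0,0,0,0],[1,0,0,0,0],[1,0,0,0,0],[1,0,0,-0.03,0],[1,0,0,-0.04,0],[1,0,0,-0.04,0],[1,0.04,0,-0.03,0],[1,0.04,0,0,0],[1,0.04,0,0,0],[1,0.04,0,0,0],[1,0.04,0,0,0],[1,0.04,0,0,0],[1,0,0,0,0],[1,0,0,0,0]]])

```text
t: 39.32
tcp_pos: [0.6935, -0.1068, 0.1366]
ee_rot: [[0.438, 0.899, -0.001], [0.899, -0.438, -0.0], [-0.0, -0.001, -1.0]]
wrist_force: [0.5, 0.5, -1.2]
grip_width: 0.997
grasp_force: 0.0
```

```bash
python3 look.py 11 p38 cap; python3 go.py .5899 -.3184 .1 63.8
```

```text
p38 both 12.8 [ 0.5899 -0.3184 -0.4564  0.3981]
p38 top 4.7 [ 0.5896 -0.3174 -0.4611  0.399 ]
p38 side 4.7 [ 0.5897 -0.3193 -0.448   0.4054]
cap both 1350.6 [ 0.4785 -0.1414  0.2938]
cap top 1340.6 [ 0.446  -0.1374  1.1786]
cap side 6.0 [ 0.4783 -0.1414  0.2617]
t 39.4 tcp [ 0.6927 -0.1094  0.1367] head 63.82 F [-0.1 -0.3  0.2] w 0.997 g 0.0
shift at present heading [-0.2329 -0.      0.0367] after turning [-2.329e-01  1.000e-04  3.670e-02] turn 0.0
```

>>> drive_tool(commands=[[[1,-0.03,0,0,0],[1,-0.04,0,0,0],[1,-0.04,0,0,0],[1,-0.04,0,0,0],[1,-0.04,0,0,0],[1,-0.03,0,0,0],[1,-0.013,0,0,0],[1,0,0,0.03,0],[1,0,0,0.04,0],[1,0,0,0.03,0],[1,0,0,0.015,0],[1,0,0,0.012,0],[1,0,0,0.008,0],[1,0,0,0.0055,0],[1,0,0,0,0],[1,0,0,0,0]]])

```text
t: 40.75
tcp_pos: [0.5913, -0.3186, -0.0019]
ee_rot: [[0.441, 0.897, 0.002], [0.897, -0.441, -0.001], [-0.0, 0.002, -1.0]]
wrist_force: [-0.9, 0.5, 0.7]
grip_width: 0.998
grasp_force: 0.0
```

>>> drive_tool(commands=[[[0.3,0,0,0,0],[0.1,0,0,0,0],[-0.1,0,0,0,0],[-0.2,0,0,0,0],[-0.3,0,0,0,0],[-0.4,0,0,0,0],[-0.45,0,0,0,0],[-0.45,0,0,0,0],[-0.45,0,0,0,0]]], force=30)

```text
t: 41.5
tcp_pos: [0.5904, -0.3182, -0.0029]
ee_rot: [[0.441, 0.897, 0.0], [0.897, -0.441, -0.0], [0.0, 0.0, -1.0]]
wrist_force: [-0.4, 0.4, 3.3]
grip_width: 0.311
grasp_force: 29.7
```

Now 0.311, about 27 mm, a proper grip on the 28 mm barrel. Squeeze more and check.

>>> drive_tool(commands=[[[-1,0,0,0,0],[-1,0,0,0,0],[-1,0,0,0,0],[-1,0,0,0,0]]], force=45)

```text
t: 41.83
tcp_pos: [0.5904, -0.3182, -0.0028]
ee_rot: [[0.441, 0.897, 0.0], [0.897, -0.441, -0.0], [0.0, 0.0, -1.0]]
wrist_force: [-2.1, 0.6, 5.2]
grip_width: 0.306
grasp_force: 44.1
```

>>> drive_tool(commands=[[[-1,0,0,-0.005,0],[-1,0,0,-0.01,0],[-1,0,0,-0.02,0],[-1,0,0,-0.02,0],[-1,0,0,-0.02,0],[-1,0,0,-0.015,-0.095],[-1,0,0,0,-0.095],[-1,0,0,0,-0.095],[-1,0,0,0,-0.092],[-1,0,0,0,0],[-1,0,0,0,0]]])

```text
t: 42.75
tcp_pos: [0.5902, -0.3181, 0.0868]
ee_rot: [[0.082, 0.997, 0.0], [0.997, -0.082, -0.0], [-0.0, 0.0, -1.0]]
wrist_force: [-0.1, -0.3, -0.4]
grip_width: 0.298
grasp_force: 44.3
```

```bash
python3 go.py .6440 -.11 .0629 85.4
```

```text
t 42.8 tcp [ 0.5902 -0.3181  0.0868] head 85.28 F [-0.1 -0.3 -0.4] w 0.298 g 44.3
shift at present heading [0.2118 0.0365 0.0239] after turning [0.2117 0.037  0.0239] turn -0.002
```

>>> drive_tool(commands=[[[-1,0.015,0.003,0,-0.002],[-1,0.03,0.005,0.003,0],[-1,0.035,0.006,0.004,0],[-1,0.035,0.006,0.004,0],[-1,0.035,0.006,0.004,0],[-1,0.03,0.005,0.004,0],[-1,0.02,0.003,0.003,0],[-1,0.0118,0.003,0.0016,0],[-1,0,0,0,0],[-1,0,0,0,0],[-1,0,0,0,0]]])

```text
t: 43.67
tcp_pos: [0.6437, -0.1108, 0.0633]
ee_rot: [[0.079, 0.997, 0.0], [0.997, -0.079, -0.001], [-0.0, 0.0, -1.0]]
wrist_force: [0.6, 0.3, 0.2]
grip_width: 0.306
grasp_force: 44.3
```

```bash
python3 go.py .6440 -.11 .0632 85.4
```

```text
t 43.7 tcp [ 0.6437 -0.1108  0.0633] head 85.47 F [0.6 0.3 0.2] w 0.306 g 44.3
shift at present heading [0.0008 0.0003 0.0001] after turning [0.0008 0.0003 0.0001] turn 0.001
```

>>> drive_tool(commands=[[[-1,0.006,0,0,0],[-1,0.006,0,0,0],[-1,0.006,0,0,0],[-1,0.006,0,0,0],[-1,0.006,0,0,0],[-1,0.006,0,0,0],[-1,0.006,0,0,0],[-1,0.006,0,0,0],[-1,0,0,0,0]]])

```text
t: 44.42
tcp_pos: [0.6474, -0.0607, 0.063]
ee_rot: [[0.077, 0.997, -0.0], [0.997, -0.077, 0.0], [0.0, -0.0, -1.0]]
wrist_force: [0.1, 0.6, -0.6]
grip_width: 0.304
grasp_force: 44.3
```

>>> drive_tool(commands=[[[-1,0.008,0,0,0],[-1,0.01,0,0,0],[-1,0.01,0,0,0],[-1,0.01,0,0,0],[-1,0.01,0,0,0],[-1,0.008,0,0,0],[-1,0.004,0,0,0],[-1,0,0,0,0]]])

```text
t: 45.08
tcp_pos: [0.6521, -0.001, 0.063]
ee_rot: [[0.077, 0.997, -0.0], [0.997, -0.077, 0.0], [0.0, -0.0, -1.0]]
wrist_force: [1.1, -0.2, -0.3]
grip_width: 0.301
grasp_force: 44.3
```

>>> drive_tool(commands=[[[-1,0.002,0,0,0],[-1,0.002,0,0,0],[-1,0.002,0,0,0],[-1,0,0,0,0]]])

```text
t: 45.42
tcp_pos: [0.6525, 0.0038, 0.063]
ee_rot: [[0.078, 0.997, -0.0], [0.997, -0.078, 0.0], [0.0, -0.0, -1.0]]
wrist_force: [-0.4, -0.4, 0.2]
grip_width: 0.303
grasp_force: 44.3
```

>>> drive_tool(commands=[[[-1,0.002,0,0,0],[-1,0.002,0,0,0],[-1,0.002,0,0,0],[-1,0.002,0,0,0],[-1,0,0,0,0]]])

```text
t: 45.83
tcp_pos: [0.653, 0.0087, 0.063]
ee_rot: [[0.077, 0.997, -0.0], [0.997, -0.077, -0.006], [-0.006, -0.0, -1.0]]
wrist_force: [-2.3, -8.5, 0.1]
grip_width: 0.3
grasp_force: 44.3
```

>>> drive_tool(commands=[[[-1,-0.002,0,0,0],[-1,0,0,0,0],[-0.5,0,0,0,0],[-0.3,0,0,0,0],[0,0,0,0,0],[1,0,0,0,0],[1,0,0,0,0],[1,0,0,0,0],[1,0,0,-0.02,0],[1,0,0,-0.03,0],[1,0,0,-0.04,0],[1,0,0,-0.02,0],[1,0,0,0,0],[1,0,0,0,0]]])

```text
t: 47.0
tcp_pos: [0.6542, 0.0099, 0.1755]
ee_rot: [[0.078, 0.997, 0.004], [0.997, -0.078, -0.0], [0.0, 0.004, -1.0]]
wrist_force: [-0.5, 0.7, -0.5]
grip_width: 0.999
grasp_force: 0.0
```

```bash
python3 look.py 12 cap; python3 go.py .4787 -.1405 .1 103.5
```

```text
cap both 17.7 [ 0.4787 -0.1406  0.2228]
cap top 6.3 [ 0.4789 -0.1397  0.213 ]
cap side 7.5 [ 0.4783 -0.1419  0.2968]
t 47.1 tcp [0.6522 0.01   0.1717] head 85.54 F [-0.6 -0.5 -1. ] w 0.999 g 0.0
shift at present heading [-0.1636 -0.1613  0.0717] after turning [-0.1058 -0.2038  0.0717] turn -0.314
```

>>> drive_tool(commands=[[[1,-0.0182,-0.0179,0,0],[1,-0.0182,-0.0179,0,0],[1,-0.0182,-0.0179,0,0],[1,-0.0182,-0.0179,0,0],[1,-0.0182,-0.0179,0,0],[1,-0.0182,-0.0179,0,0],[1,-0.0182,-0.0179,0,0],[1,-0.0182,-0.0179,0,0],[1,-0.018,-0.0181,0,0],[1,0,0,0.02,-0.1],[1,0,0,0.03,-0.1],[1,0,0,0.02,-0.1],[1,0,0,0,0],[1,0,0,0,0],[1,0,0,0,0]]])

```text
t: 48.35
tcp_pos: [0.4796, -0.1407, 0.1032]
ee_rot: [[-0.218, 0.976, -0.0], [0.976, 0.218, 0.0], [0.0, -0.0, -1.0]]
wrist_force: [-0.5, -0.1, 1.3]
grip_width: 1.001
grasp_force: 0.0
```

```bash
python3 go.py .4787 -.1405 -.005 102.6
```

```text
t 48.4 tcp [ 0.4796 -0.1407  0.1032] head 102.61 F [-0.5 -0.1  1.3] w 1.001 g 0.0
shift at present heading [ 0.0004 -0.0008  0.1082] after turning [ 0.0004 -0.0008  0.1082] turn 0.0
```

>>> drive_tool(commands=[[[0.15,0.0004,-0.0006,0.02,0],[0.15,0,0,0.02,0],[0.15,0,0,0.01,0],[0.15,0,0,0.01,0],[0.15,0,0,0.01,0],[0.15,0,0,0.01,0],[0.15,0,0,0.01,0],[0.15,0,0,0.01,0],[0.15,0,0,0.005,0],[0.15,0,0,0.003,0],[0.15,0,0,0,0],[0.15,0,0,0,0]]], force=30)

```text
t: 49.35
tcp_pos: [0.479, -0.1406, -0.0049]
ee_rot: [[-0.22, 0.975, 0.0], [0.975, 0.22, -0.0], [-0.0, 0.0, -1.0]]
wrist_force: [-0.4, 0.2, 0.2]
grip_width: 0.577
grasp_force: 0.0
```

>>> drive_tool(commands=[[[0,0,0,0,0],[-0.1,0,0,0,0],[-0.2,0,0,0,0],[-0.3,0,0,0,0],[-0.3,0,0,0,0],[-0.3,0,0,0,0],[-0.3,0,0,0,0]]])

```text
t: 49.93
tcp_pos: [0.4792, -0.1407, -0.0042]
ee_rot: [[-0.22, 0.975, 0.001], [0.975, 0.22, -0.0], [-0.001, 0.001, -1.0]]
wrist_force: [-1.5, 0.2, 5.1]
grip_width: 0.377
grasp_force: 30.1
```

Opening 0.377 matches 34 mm. Lift the cap and bring it to the tip.

>>> drive_tool(commands=[[[-1,0,0,0,0],[-1,0,0,0,0],[-1,0,0,0,0]]], force=45)

```text
t: 50.18
tcp_pos: [0.4793, -0.1407, -0.0041]
ee_rot: [[-0.22, 0.975, 0.001], [0.975, 0.22, -0.0], [-0.001, 0.001, -1.0]]
wrist_force: [-1.9, 0.8, 6.1]
grip_width: 0.371
grasp_force: 44.0
```

>>> drive_tool(commands=[[[-1,0,0,-0.005,0],[-1,0,0,-0.01,0],[-1,0,0,-0.02,0],[-1,0,0,-0.02,0],[-1,0,0,-0.02,0],[-1,0,0,-0.015,0.1],[-1,0,0,0,0.1],[-1,0,0,0,0.1],[-1,0,0,0,0],[-1,0,0,0,0]]])

```text
t: 51.02
tcp_pos: [0.4787, -0.1404, 0.0852]
ee_rot: [[0.075, 0.997, 0.0], [0.997, -0.075, -0.0], [-0.0, 0.0, -1.0]]
wrist_force: [0.7, -0.3, -0.3]
grip_width: 0.369
grasp_force: 44.7
```

```bash
python3 go.py .6443 -.11 .0636 85.4
```

```text
t 51.0 tcp [ 0.4787 -0.1404  0.0852] head 85.68 F [ 0.7 -0.3 -0.3] w 0.369 g 44.7
shift at present heading [0.0428 0.1629 0.0216] after turning [0.0436 0.1627 0.0216] turn 0.005
```

>>> drive_tool(commands=[[[-1,0,0.012,0,0.005],[-1,0.003,0.025,0.003,0],[-1,0.006,0.03,0.004,0],[-1,0.009,0.03,0.004,0],[-1,0.009,0.028,0.004,0],[-1,0.009,0.022,0.004,0],[-1,0.0076,0.0157,0.0026,0],[-1,0,0,0,0],[-1,0,0,0,0],[-1,0,0,0,0]]])

```text
t: 51.85
tcp_pos: [0.6436, -0.1105, 0.0629]
ee_rot: [[0.082, 0.997, -0.002], [0.997, -0.082, 0.0], [0.0, -0.002, -1.0]]
wrist_force: [0.4, 0.8, -0.0]
grip_width: 0.372
grasp_force: 44.7
```

```bash
python3 go.py .6443 -.11 .0636 85.4
```

```text
t 51.9 tcp [ 0.6436 -0.1105  0.0629] head 85.31 F [ 0.4  0.8 -0. ] w 0.372 g 44.7
shift at present heading [ 0.0006  0.0007 -0.0007] after turning [ 0.0006  0.0007 -0.0007] turn -0.002
```

>>> drive_tool(commands=[[[-1,0.006,0.0004,-0.0004,0],[-1,0.006,0,0,0],[-1,0.006,0,0,0],[-1,0.006,0,0,0],[-1,0.006,0,0,0],[-1,0.005,0,0,0],[-1,0.005,0,0,0],[-1,0.005,0,0,0],[-1,0,0,0,0]]])

```text
t: 52.6
tcp_pos: [0.6487, -0.0646, 0.0638]
ee_rot: [[0.082, 0.997, -0.0], [0.997, -0.082, 0.0], [0.0, -0.0, -1.0]]
wrist_force: [-0.0, 0.3, -1.8]
grip_width: 0.37
grasp_force: 44.7
```

>>> drive_tool(commands=[[[-1,0.006,0,0,0],[-1,0.006,0,0,0],[-1,0.006,0,0,0],[-1,0.005,0,0,0],[-1,0.004,0,0,0],[-1,0,0,0,0]]])

```text
t: 53.1
tcp_pos: [0.6509, -0.0378, 0.0638]
ee_rot: [[0.082, 0.997, -0.0], [0.997, -0.082, 0.0], [0.0, -0.0, -1.0]]
wrist_force: [0.6, -0.2, -1.6]
grip_width: 0.371
grasp_force: 44.7
```

Now push the row together through the cap.

>>> drive_tool(commands=[[[-1,0.003,0,0,0],[-1,0.002,0,0,0],[-1,0.002,0,0,0],[-1,0.002,0,0,0],[-1,0,0,0,0]]])

```text
t: 53.52
tcp_pos: [0.6517, -0.0295, 0.0638]
ee_rot: [[0.083, 0.997, 0.0], [0.997, -0.083, 0.0], [0.0, 0.0, -1.0]]
wrist_force: [-0.5, 1.0, -1.8]
grip_width: 0.373
grasp_force: 44.7
```

>>> drive_tool(commands=[[[-1,0.002,0,0,0],[-1,0.002,0,0,0],[-1,0,0,0,0]]])

```text
t: 53.77
tcp_pos: [0.652, -0.0284, 0.064]
ee_rot: [[0.082, 0.997, -0.0], [0.997, -0.082, -0.005], [-0.005, 0.0, -1.0]]
wrist_force: [-0.4, -8.4, -0.0]
grip_width: 0.374
grasp_force: 44.7
```

>>> drive_tool(commands=[[[-1,0.002,0,0,0],[-1,0.002,0,0,0],[-1,0.001,0,0,0],[-1,0,0,0,0]]])

```text
t: 54.1
tcp_pos: [0.6521, -0.0283, 0.0641]
ee_rot: [[0.081, 0.997, -0.001], [0.997, -0.082, -0.013], [-0.014, 0.0, -1.0]]
wrist_force: [-2.6, -21.5, 0.8]
grip_width: 0.374
grasp_force: 44.7
```

>>> drive_tool(commands=[[[-1,-0.005,0,0,0],[-1,0,0,0,0],[-0.4,0,0,0,0],[-0.3,0,0,0,0],[-0.2,0,0,0,0],[-0.1,0,0,0,0],[0.2,0,0,0,0],[1,0,0,0,0],[1,0,0,0,0],[1,0,0,0,0],[1,0,0,-0.03,0],[1,0,0,-0.03,0],[1,0,0,-0.03,0],[1,0,0,0,0],[1,0,0,0,0]]])

```text
t: 55.35
tcp_pos: [0.6539, -0.0258, 0.1573]
ee_rot: [[0.083, 0.997, 0.006], [0.997, -0.083, -0.001], [-0.0, 0.006, -1.0]]
wrist_force: [0.7, 0.1, -0.1]
grip_width: 1.0
grasp_force: 0.0
```

```bash
python3 go.py .4 .2737 .2 85.4; python3 - <<'E'
from h import *
c=snap('side','side13');u,v=proj(c,[.655,.05,.085]).astype(int);print(u-50,v-50)
cv2.imwrite('pics/k.png',cv2.resize(c['color'][v-50:v+50,u-65:u+65],None,fx=6,fy=6,interpolation=cv2.INTER_CUBIC))
E
```

```text
t 55.4 tcp [ 0.6539 -0.0258  0.1573] head 85.25 F [ 0.7  0.1 -0.1] w 1.0 g 0.0
shift at present heading [ 0.2775 -0.2778 -0.0427] after turning [ 0.2782 -0.2771 -0.0427] turn -0.003
317 171
```

View pics/k.png

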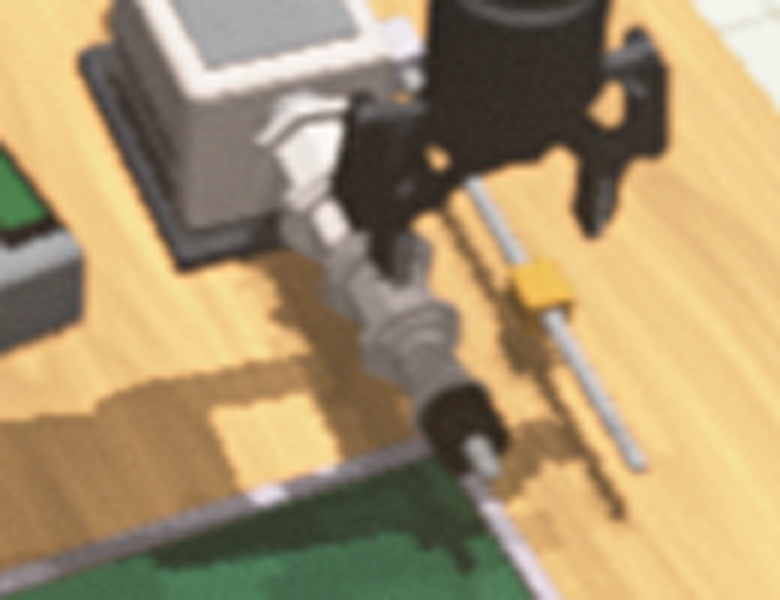

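The row stands close together, with the black cap at (460,430) and the spindle tip protruding. Next, locate the keys precisely with blobs in both views.

```bash
cat > keys.py <<'E'
from h import *
names='fine medium heavy 100 200 500 clear start stop'.split()
P=np.array([(x,y) for x in(27,-13,-53) for y in(14,-30,-74)])/1000
def rt(th):return np.array([[np.cos(th),-np.sin(th)],[np.sin(th),np.cos(th)]])
t0=np.array([.454,.271]);R0=rt(np.radians(5.3));res=[]
for nm in('top0','side0'):
    c=dict(np.load(nm+'.npz'));I=cv2.resize(c['color'],None,fx=4,fy=4,interpolation=cv2.INTER_CUBIC).astype(float)
    Q=[]
    for n,p in zip(names,P):
        w=R0@p+t0;u,v=(proj(c,[*w,.077])+.5)*4-.5;r=28;x0,y0=int(u)-r,int(v)-r
        A=I[y0:y0+2*r,x0:x0+2*r]; b=A[...,2] if n=='stop' else A.min(2)
        m=(b>(b.min()+b.max())/2).astype(np.uint8) if n!='stop' else ((A[...,2]-A[...,1])>60).astype(np.uint8)
        k,l,s,ce=cv2.connectedComponentsWithStats(m)
        ok=[j for j in range(1,k) if s[j,4]>60]
        j=min(ok,key=lambda j:np.hypot(*(ce[j]-r)))
        U,V=(ce[j]+[x0,y0]+.5)/4-.5; Q.append(ray(c,U,V,.077)[:2])
    Q=np.array(Q);p=P-P.mean(0);q=Q-Q.mean(0);H=p.T@q;th=np.arctan2(H[0,1]-H[1,0],H[0,0]+H[1,1])
    t=Q.mean(0)-rt(th)@P.mean(0);e=Q-P@rt(th).T-t
    print(nm,t.round(4),np.degrees(th).round(2),(e*1000).round(1).tolist());res.append((t,th))
t=(res[0][0]+res[1][0])/2;th=(res[0][1]+res[1][1])/2
print('mean',t.round(4),np.degrees(th).round(2))
for n,p in zip(names+['switch'],[*P,(0,.072)]):print(n,(rt(th)@p+t).round(4))
E
python3 keys.py
```

```text
top0 [0.4542 0.2737] 5.72 [[-0.0, -0.0], [-0.1, 0.1], [-0.0, -0.1], [-0.0, 0.0], [0.0, -0.1], [0.1, 0.1], [0.1, 0.2], [-0.1, -0.1], [0.1, -0.0]]
side0 [0.4559 0.2745] 5.36 [[0.2, 9.3], [-2.0, -3.9], [-1.8, -3.7], [0.7, 1.8], [3.1, -2.0], [3.2, -0.6], [-1.9, 7.6], [0.7, -2.6], [-2.1, -6.0]]
mean [0.4551 0.2741] 5.54
fine [0.4806 0.2906]
medium [0.4848 0.2468]
heavy [0.4891 0.203 ]
100 [0.4408 0.2868]
200 [0.445 0.243]
500 [0.4493 0.1992]
clear [0.401  0.2829]
start [0.4052 0.2391]
stop [0.4094 0.1953]
switch [0.4481 0.3457]
```

Top-view key residuals are 0.1 mm, so I'll use that one: box at about (0.4545,0.273), yaw 5.7°. Now to the switch at (0.447,0.345), heading 185.7° so the last joint has room.

>>> drive_tool(commands=[[[1,0,0,-0.03,0],[1,0,0,-0.03,0],[1,0.0294,-0.0198,0,0],[1,0.0294,-0.0198,0,0],[1,0.0294,-0.0198,0,0],[1,0.0294,-0.0198,0,0],[1,0.0294,-0.0198,0,0],[1,0.0294,-0.0198,0,0],[1,0.0294,-0.0198,0,0],[1,0.0294,-0.0198,0,0],[1,0.0294,-0.0198,0,0],[1,0.0294,-0.0198,0,0],[1,0.0294,-0.0198,0,0],[1,0.0294,-0.0192,0,0],[1,0,0,0,0],[1,0,0,0,0]]])

```text
t: 56.73
tcp_pos: [0.4433, 0.3462, 0.2117]
ee_rot: [[0.079, 0.997, -0.003], [0.997, -0.079, -0.002], [-0.002, -0.003, -1.0]]
wrist_force: [0.2, 0.2, -0.1]
grip_width: 1.002
grasp_force: 0.0
```

>>> drive_tool(commands=[[[0,0,0,0,-0.122],[0,0,0,0,-0.122],[0,0,0,0,-0.122],[0,0,0,0,-0.122],[0,0,0,0,-0.122],[0,0,0,0,-0.122],[0,0,0,0,-0.122],[0,0,0,0,-0.122],[0,0,0,0,-0.122],[0,0,0,0,-0.122],[0,0,0,0,-0.122],[0,0,0,0,-0.122],[0,0,0,0,-0.122],[0,0,0,0,-0.122],[0,0,0,0,-0.045],[0,0,0,0,0],[0,0,0,0,0]]])

```text
t: 58.15
tcp_pos: [0.4453, 0.3442, 0.2128]
ee_rot: [[-0.995, -0.096, -0.001], [-0.096, 0.995, -0.001], [0.001, -0.001, -1.0]]
wrist_force: [0.3, 0.6, 0.0]
grip_width: 0.501
grasp_force: 0.0
```

```bash
python3 go.py .4473 .345 .067 185.7; python3 - <<'E'
from h import *
print(env.state()['qpos'])
c=snap('side','side14');b=c['color'];u,v=proj(c,[.4473,.3449,.095]);print(u,v)
x0,y0=int(u)-14,int(v)-12;A=b[y0:y0+28,x0:x0+28].max(2);print(x0,y0)
for r in A[::1]:print(''.join('%4d'%k for k in r))
E
```

```text
t 58.1 tcp [0.4453 0.3442 0.2128] head -174.49 F [0.3 0.6 0. ] w 0.501 g 0.0
shift at present heading [-0.002   0.0006  0.1458] after turning [-0.002   0.0006  0.1458] turn -6.286
[ 3.22436969e+01 -4.11078888e+00  1.05297697e+02 -1.48139035e-02
  7.89109291e+01 -6.32659319e+01]
264.4960768783669 174.37150982220737
250 162
  99  96  93  89  94 142 196 221 219 215 219 219 217 193 160 141 130 142 173 200 210 217 225 224 221 212 197 171
  99  96  96  92  89 126 192 223 225 217 218 219 215 203 180 163 177 204 221 233 238 239 239 236 231 228 217 204
 101  98  94  92  88 110 173 217 225 217 219 217 213 201 194 199 219 236 238 236 237 236 237 236 235 233 228 220
 100 100  97  94  89  98 158 210 227 223 220 219 218 212 213 217 231 237 237 236 235 236 236 235 237 236 235 231
 104  99  96  94  89  97 153 205 226 229 221 220 222 223 221 224 228 233 235 236 235 235 237 235 237 235 235 235
 100  99  98  92  93 100 148 196 217 224 223 220 220 223 223 223 225 228 233 234 235 235 236 236 235 236 236 234
  99  98  97  92  92  95 126 158 185 208 217 221 221 221 223 224 222 227 229 232 235 235 235 236 2
[... 1687 characters left out ...]
65 111 141 145 144 141
 137 134 130 125 126 124 127 114  87  55  42  42  43  43  41  45  43  45  41  42  47  48  63 101 135 146 147 142
 134 127 128 125 124 126 118 107  81  53  47  42  44  45  41  43  45  44  42  45  46  54  61  86 115 137 141 142
 132 127 124 127 124 120 100  85  69  55  51  48  45  44  45  44  42  44  43  51  52  58  65  78  98 123 139 141
 128 127 125 124 119 102  85  78  72  65  59  54  52  54  56  57  54  51  54  55  57  64  78  92 104 123 133 127
 126 127 130 117 102  87  82  79  81  76  71  61  61  66  68  68  65  58  56  60  74  89  96 108 124 131 109  96
 115 119 118 102  82  77  80  79  80  83  79  76  77  80  82  80  79  80  87  98 115 120 113 115 132 136 104  73
```

>>> drive_tool(commands=[[[0,-0.0015,0.0005,0.03,-0.003],[0,0,0,0.03,0],[0,0,0,0.03,0],[0,0,0,0.02,0],[0,0,0,0.015,0],[0,0,0,0.01,0],[0,0,0,0.007,0],[0,0,0,0.004,0],[0,0,0,0,0],[0,0,0,0,0]]])

```text
t: 59.03
tcp_pos: [0.4471, 0.3464, 0.0687]
ee_rot: [[-0.995, -0.102, 0.001], [-0.102, 0.995, 0.001], [-0.001, 0.001, -1.0]]
wrist_force: [0.6, 0.7, -0.4]
grip_width: 0.494
grasp_force: 0.0
```

>>> drive_tool(commands=[[[-0.2,0,0,0,0],[-0.4,0,0,0,0],[-0.6,0,0,0,0],[-0.7,0,0,0,0],[-1,0,0,0,0],[-1,0,0,0,0],[-1,0,0,0,0],[-1,0,0,0,0]]], force=25)

```text
t: 59.7
tcp_pos: [0.4471, 0.3449, 0.0688]
ee_rot: [[-0.995, -0.102, 0.001], [-0.102, 0.995, -0.003], [-0.001, -0.003, -1.0]]
wrist_force: [0.2, -6.3, 3.9]
grip_width: 0.134
grasp_force: 24.4
```

>>> drive_tool(commands=[[[-1,0,-0.0015,0,0],[-1,0,0,0,0.12],[-1,0,0,0,0.12],[-1,0,0,0,0.12],[-1,0,0,0,0.12],[-1,0,0,0,0.12],[-1,0,0,0,0.12],[-1,0,0,0,0.1],[-1,0,0,0,0.05],[-1,0,0,0,0],[-1,0,0,0,0]]])

```text
t: 60.62
tcp_pos: [0.4471, 0.3445, 0.0688]
ee_rot: [[-0.721, 0.693, 0.001], [0.693, 0.721, -0.0], [-0.001, 0.001, -1.0]]
wrist_force: [-0.9, -3.8, 5.0]
grip_width: 0.139
grasp_force: 25.7
```

```bash
python3 go.py .4473 .345 .067 134; python3 -c "
from h import *
s=env.state();print(s['moment'])"
```

```text
t 60.6 tcp [0.4471 0.3445 0.0688] head 136.11 F [-0.9 -3.8  5. ] w 0.139 g 25.7
shift at present heading [0.0002 0.0005 0.0018] after turning [0.0002 0.0005 0.0018] turn 0.037
[-0.66974445  0.17599411  0.13270729]
```

>>> drive_tool(commands=[[[-1,0,0,0,0.04],[-1,0,0,0,0.04],[-1,0,0,0,0],[-1,0,0,0,0]]])

```text
t: 60.95
tcp_pos: [0.4471, 0.3445, 0.0688]
ee_rot: [[-0.663, 0.748, 0.001], [0.748, 0.663, -0.0], [-0.001, 0.0, -1.0]]
wrist_force: [-1.1, -3.0, 5.4]
grip_width: 0.138
grasp_force: 25.6
```

```bash
python3 go.py .4473 .345 .067 134; python3 -c "
from h import *
s=env.state();print(s['moment'])"
```

```text
t 61.0 tcp [0.4471 0.3445 0.0688] head 131.55 F [-1.1 -3.   5.4] w 0.138 g 25.6
shift at present heading [0.0003 0.0005 0.0018] after turning [0.0002 0.0005 0.0018] turn -0.043
[-0.65380519  0.21702316  0.12219912]
```

>>> drive_tool(commands=[[[-1,0,0,0,0.05],[-1,0,0,0,0.05],[-1,0,0,0,0],[-1,0,0,0,0]]])

```text
t: 61.28
tcp_pos: [0.4478, 0.3457, 0.0694]
ee_rot: [[-0.585, 0.811, 0.003], [0.811, 0.585, 0.003], [0.001, 0.004, -1.0]]
wrist_force: [-0.3, 0.7, 5.9]
grip_width: 0.002
grasp_force: 3.0
```

```bash
python3 go.py .4473 .345 .067 134; python3 -c "
from h import *
s=env.state();print(s['moment'],np.round(s['effort'],2))"
```

```text
t 61.3 tcp [0.4478 0.3457 0.0694] head 125.77 F [-0.3  0.7  5.9] w 0.002 g 3.0
shift at present heading [-0.0003 -0.0008  0.0024] after turning [-0.0002 -0.0008  0.0024] turn -0.144
[ 0.05727567 -0.02643619 -0.01313713] [-1.100e-01 -3.263e+01 -2.977e+01 -2.000e-02  2.000e-02  4.000e-02]
```

The opening stayed at 0.138 up to 0.948 rad of turning, so the bar followed to its stop at 0.9 rad. The grip then slipped and the switch flew back. Rise with the fingers shut and go over CLEAR.

>>> drive_tool(commands=[[[-1,0,0,-0.02,0],[-1,0,0,-0.03,0],[-1,0,0,-0.03,0.125],[-1,0,0,0,0.125],[-1,0,0,0,0.125],[-1,0,0,0,0.125],[-1,0,0,0,0.025],[-1,0,0,0,0],[-1,0,0,0,0]]])

```text
t: 62.03
tcp_pos: [0.4463, 0.3446, 0.1473]
ee_rot: [[-0.1, 0.995, -0.001], [0.995, 0.1, 0.0], [0.0, -0.001, -1.0]]
wrist_force: [0.3, -0.7, -0.4]
grip_width: 0.002
grasp_force: 0.0
```

```bash
python3 go.py .4004 .281 .11 95.7; python3 - <<'E'
from h import *
c=snap('side','side15');cv2.imwrite('pics/l.png',cv2.resize(c['color'][120:240,220:380],None,fx=5,fy=5,interpolation=cv2.INTER_CUBIC))
s=env.state();print(proj(c,s['tcp_pos']),proj(c,np.array(s['tcp_pos'])+[0,0,.026]))
E
```

```text
t 62.0 tcp [0.4463 0.3446 0.1473] head 95.72 F [ 0.3 -0.7 -0.4] w 0.002 g 0.0
shift at present heading [-0.0587 -0.052   0.0373] after turning [-0.0588 -0.0519  0.0373] turn 0.0
[262.91675205 161.43114072] [262.24338297 154.69632024]
```

View pics/l.png

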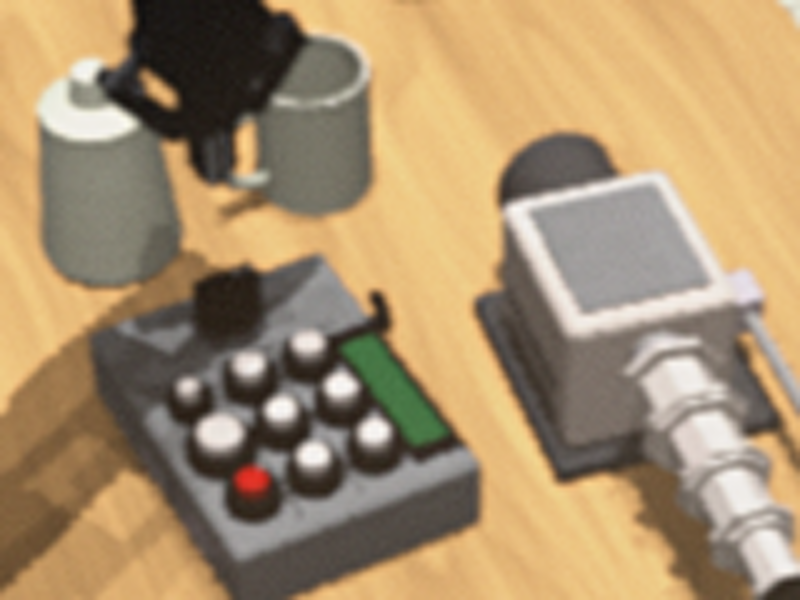

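The fingertip shows at crop (215,180), about 20–25 mm above the nominal TCP, and the switch at (228,300) is back at rest. The row on the spindle looks closed up. I'll find CLEAR by contact.

>>> drive_tool(commands=[[[-1,-0.0147,-0.013,0,0],[-1,-0.0147,-0.013,0,0],[-1,-0.0147,-0.013,0,0],[-1,-0.0146,-0.013,0,0],[-1,0,0,0.03,0],[-1,0,0,0.03,0],[-1,0,0,0.02,0],[-1,0,0,0.008,0],[-1,0,0,0,0],[-1,0,0,0,0]]])

```text
t: 62.92
tcp_pos: [0.4009, 0.2813, 0.0602]
ee_rot: [[-0.098, 0.995, 0.0], [0.995, 0.098, 0.0], [0.0, 0.0, -1.0]]
wrist_force: [0.2, 0.2, -0.0]
grip_width: -0.002
grasp_force: 0.0
```

```bash
python3 go.py .4004 .281 .053 95.7
```

```text
t 62.9 tcp [0.4009 0.2813 0.0602] head 95.64 F [ 0.2  0.2 -0. ] w -0.002 g 0.0
shift at present heading [-0.0003 -0.0005  0.0072] after turning [-0.0003 -0.0005  0.0072] turn -0.001
```

>>> drive_tool(commands=[[[-1,0,0,0.003,0],[-1,0,0,0.003,0],[-1,0,0,0.002,0],[-1,0,0,0,0]]])

```text
t: 63.25
tcp_pos: [0.4008, 0.2812, 0.0521]
ee_rot: [[-0.098, 0.995, 0.0], [0.995, 0.098, 0.0], [0.0, 0.0, -1.0]]
wrist_force: [-0.1, -0.9, -0.7]
grip_width: -0.003
grasp_force: 0.0
```

>>> drive_tool(commands=[[[-1,0,0,0.002,0],[-1,0,0,0.001,0],[-1,0,0,0,0],[-1,0,0,0,0]]])

```text
t: 63.58
tcp_pos: [0.401, 0.2813, 0.0493]
ee_rot: [[-0.098, 0.995, 0.001], [0.995, 0.098, 0.001], [0.0, 0.001, -1.0]]
wrist_force: [0.0, 0.4, 3.2]
grip_width: 0.0
grasp_force: 1.3
```

>>> drive_tool(commands=[[[-1,0,0,0.002,0],[-1,0,0,0.002,0],[-1,0,0,0.002,0],[-1,0,0,0,0],[-1,0,0,0,0]]])

```text
t: 64.0
tcp_pos: [0.4012, 0.2814, 0.0452]
ee_rot: [[-0.098, 0.995, 0.0], [0.995, 0.098, -0.0], [-0.0, 0.0, -1.0]]
wrist_force: [-4.8, -3.0, 16.6]
grip_width: -0.0
grasp_force: 8.3
```

CLEAR went fully down, 16 N at its stop. Release, then MEDIUM.

>>> drive_tool(commands=[[[-1,0,0,-0.012,0],[-1,0,0,-0.02,0],[-1,-0.0147,0.0265,0,0],[-1,-0.0147,0.0265,0,0],[-1,-0.0147,0.0264,0,0],[-1,0,0,0,0],[-1,0,0,0,0],[-1,0,0,0,0]]])

```text
t: 64.67
tcp_pos: [0.483, 0.2447, 0.0739]
ee_rot: [[-0.097, 0.995, -0.002], [0.995, 0.097, -0.001], [-0.0, -0.002, -1.0]]
wrist_force: [-0.1, 0.2, -0.1]
grip_width: -0.003
grasp_force: 0.0
```

```bash
python3 go.py .4844 .2452 .044 95.7
```

```text
t 64.7 tcp [0.483  0.2447 0.0739] head 95.59 F [-0.1  0.2 -0.1] w -0.003 g 0.0
shift at present heading [0.0003 0.0014 0.0299] after turning [0.0003 0.0014 0.0299] turn -0.002
```

>>> drive_tool(commands=[[[-1,0,0.001,0.01,0],[-1,0,0,0.008,0],[-1,0,0,0.003,0],[-1,0,0,0.003,0],[-1,0,0,0.003,0],[-1,0,0,0.002,0],[-1,0,0,0.001,0],[-1,0,0,0,0],[-1,0,0,0,0]]])

```text
t: 65.42
tcp_pos: [0.4848, 0.2453, 0.0455]
ee_rot: [[-0.098, 0.995, -0.0], [0.995, 0.098, 0.0], [0.0, -0.0, -1.0]]
wrist_force: [-4.4, -0.9, 5.5]
grip_width: -0.0
grasp_force: 2.4
```

>>> drive_tool(commands=[[[-1,0,0,0.001,0],[-1,0,0,0.001,0],[-1,0,0,0,0],[-1,0,0,0,0]]])

```text
t: 65.75
tcp_pos: [0.4849, 0.2454, 0.0452]
ee_rot: [[-0.098, 0.995, -0.001], [0.995, 0.098, -0.0], [0.0, -0.001, -1.0]]
wrist_force: [-8.8, -3.2, 16.0]
grip_width: 0.002
grasp_force: 7.7
```

>>> drive_tool(commands=[[[-1,0,0,-0.012,0],[-1,0,0,-0.02,0],[-1,-0.022,-0.02,0,0],[-1,-0.022,-0.0199,0,0],[-1,0,0,0,0],[-1,0,0,0,0],[-1,0,0,0,0]]])

```text
t: 66.33
tcp_pos: [0.4503, 0.1976, 0.0753]
ee_rot: [[-0.097, 0.995, 0.002], [0.995, 0.097, 0.001], [0.001, 0.002, -1.0]]
wrist_force: [0.1, 0.4, 0.2]
grip_width: -0.003
grasp_force: 0.0
```

```bash
python3 go.py .4490 .1975 .044 95.7
```

```text
t 66.3 tcp [0.4503 0.1976 0.0753] head 95.59 F [0.1 0.4 0.2] w -0.003 g 0.0
shift at present heading [ 0.     -0.0013  0.0313] after turning [ 0.     -0.0013  0.0313] turn -0.002
```

MEDIUM bottomed at 16 N. Now 500 M.

>>> drive_tool(commands=[[[-1,0,-0.0007,0.01,0],[-1,0,0,0.008,0],[-1,0,0,0.003,0],[-1,0,0,0.003,0],[-1,0,0,0.003,0],[-1,0,0,0.002,0],[-1,0,0,0.002,0],[-1,0,0,0.001,0],[-1,0,0,0,0],[-1,0,0,0,0]]])

```text
t: 67.17
tcp_pos: [0.4486, 0.1975, 0.0452]
ee_rot: [[-0.098, 0.995, -0.002], [0.995, 0.098, -0.0], [-0.0, -0.002, -1.0]]
wrist_force: [-11.4, -2.6, 17.6]
grip_width: -0.003
grasp_force: 8.8
```

>>> drive_tool(commands=[[[-1,0,0,-0.012,0],[-1,0,0,-0.02,0],[-1,0.022,-0.02,0,0],[-1,0.0218,-0.0197,0,0],[-1,0,0,0,0],[-1,0,0,0,0],[-1,0,0,0,0]]])

```text
t: 67.75
tcp_pos: [0.4055, 0.237, 0.075]
ee_rot: [[-0.098, 0.995, 0.001], [0.995, 0.098, 0.0], [-0.0, 0.001, -1.0]]
wrist_force: [-0.6, 0.5, -0.2]
grip_width: -0.0
grasp_force: 0.0
```

```bash
python3 go.py .4048 .2372 .044 95.7
```

```text
t 67.8 tcp [0.4055 0.237  0.075 ] head 95.65 F [-0.6  0.5 -0.2] w -0.0 g 0.0
shift at present heading [ 0.0002 -0.0007  0.031 ] after turning [ 0.0002 -0.0007  0.031 ] turn -0.001
```

>>> drive_tool(commands=[[[-1,0,0,0.01,0],[-1,0,0,0.008,0],[-1,0,0,0.003,0],[-1,0,0,0.003,0],[-1,0,0,0.003,0],[-1,0,0,0.002,0],[-1,0,0,0.002,0],[-1,0,0,0.001,0],[-1,0,0,0,0],[-1,0,0,0,0]]])

```text
t: 68.58
tcp_pos: [0.405, 0.2365, 0.0452]
ee_rot: [[-0.098, 0.995, -0.002], [0.995, 0.098, -0.002], [-0.002, -0.002, -1.0]]
wrist_force: [-9.2, -6.5, 18.1]
grip_width: 0.001
grasp_force: 9.1
```

>>> drive_tool(commands=[[[-1,0,0,-0.012,0],[-1,0,0,-0.03,0],[-1,0,0,-0.04,0],[-1,0,0,-0.04,0],[-1,0,0,-0.02,0],[-1,-0.03,0,0,0],[-1,-0.04,0,0,0],[-1,-0.04,0,0,0],[-1,-0.04,0,0,0],[-1,-0.03,0,0,0],[-1,0,0,0,0],[-1,0,0,0,0]]])

```text
t: 69.58
tcp_pos: [0.4231, 0.0567, 0.185]
ee_rot: [[-0.094, 0.996, 0.001], [0.996, 0.094, 0.001], [0.0, 0.001, -1.0]]
wrist_force: [-0.1, 0.5, -0.2]
grip_width: -0.006
grasp_force: 0.0
```

```bash
python3 - <<'E'
from h import *
c=snap('side','side16');cv2.imwrite('pics/m.png',cv2.resize(c['color'][140:270,230:400],None,fx=4.6,fy=4.6,interpolation=cv2.INTER_CUBIC))
E
```

```text
(no output)
```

View pics/m.png

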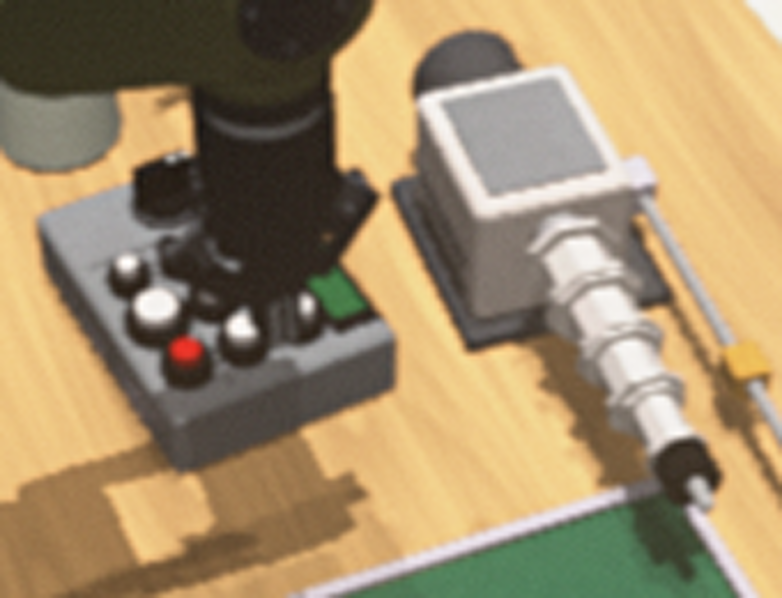

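The four spools and the cap stand in a closed row, with the cap at (690,475). All keys are up and the arm is clear. Handing in.

```bash
python3 -c "
from cell import env
print(env.job_done())"
```

```text
the job is handed in; nothing more can be done
None
```

I handed the job in at about 70 s of the 200 s, with no verdict shown. The four spools present (62, 56, 50, 38) and the end cap are pushed together on the spindle, and CLEAR, MEDIUM, 500 M and START were each pressed fully in that order; the one uncertain step is the drive switch, where the grip followed to about 0.95 rad (stop at 0.9), then slipped off when turned on, and the switch sprang back.

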